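# Load, lock and start the board test jig

## Robot

A 6-joint arm with a two-finger parallel gripper is mounted at the origin on the work surface. World frame = base frame: x ahead of the robot, y to its left, z up, the work surface at z = 0. Lengths are in m, angles in rad, forces in N, time in s.
With the tool pointing down it reaches from about 0.35 to 0.775 m from the base axis. Payload 7.3 kg.
Tool frame: the origin (TCP) lies at the very end of the fingers, on their centre line; the grasp point (between the pads) lies 19 mm behind it (robot.hold_point_z is the distance from the TCP to the grasp point, in m); z points along the fingers, y is the direction in which the jaws open and shut (so a half turn about z gives the same grasp; the last joint's range is limited). The gripper opens to 92 mm and grips with 3 to 60 N. Pads are 19 mm wide; open, the fingers measure 130 mm over their backs; the gripper's body (75 mm by 190 mm) begins 47 mm behind the grasp point.
Start: joints at [1.029, 0.342, 1.524, -0, 1.275, -0.146], TCP at [0.202, 0.484, 0.227] pointing down, gripper open.
Joint ranges: [-2.53, 2.53], [-0.77, 2.02], [0.04, 2.7], [-1, 4.14], [0.28, 2.66], [-3.11, 3.11]. Speed limits (rad/s): [2.57, 2.57, 3.14, 3.14, 3.14, 3.14].

## Interface

Orientations are given as [roll, pitch, yaw] about the fixed x, y, z axes, in that order (R = Rz(yaw) Ry(pitch) Rx(roll)).
In Python, from cell import monitor, viewer, robot gives the robot as it stands.
- The arm moves only by the tool move_arm, never from a script. Its argument "deltas" is a list of rows, each an object of numbers: "x", "y", "z": the shift along the tool's x, y, z in m; "wx", "wy", "wz": the turn, a rotation vector about the tool's x, y, z in degrees; "hand": the opening, from 0 (shut) to 1 (fully open). In form: [{"x": .., "y": .., "z": .., "wx": .., "wy": .., "wz": .., "hand": ..}, ...]. A call has 1 to 8 rows; each row is the pose to reach, as a shift and turn from the pose commanded when the call began, along the tool's axes at that moment; what a row does not reach only later rows make up. A row lasts 1/8 s, in which the tool goes at most 62.5 mm and 10.7 degrees, less where a joint would pass 70% of its speed; a pose out of reach is approached as far as the arm can. A call with a gripper value outside its range is refused whole. The fingers move at their own pace and stop on an object; "grip_force" is the grip in N (left out, the last holds). Time passes only in rows, so rows that repeat a pose let the fingers close. It gives the time, the measured TCP pose, the force and the opening at its end, in the units of the state.
- monitor.observe(): the state, without advancing time (a new reading comes with each control period).
- viewer.read_camera(name): name is "side" or "top" or "wrist"; returns the picture (420x560x3 uint8, red, green, blue); there is no depth.
- viewer.camera_params(name): a dict with "camera_matrix" (3x3 intrinsics, pixels), "R" (3x3) and "t" (3): a world point X has camera coordinates R X + t. Camera axes: x right, y down, z forward; pixel columns grow to the right and rows downward; lengths in m; the calibration is good to about 2 mm. A picture is of the moment at which its call begins: read the wrist's pose just before it. camera_params takes no time and is no camera call; for the wrist camera it gives the pose at the moment of the call.
- robot.hand_in(): hands the job in, once; it reports no verdict.
The state is a dict: "time": time; "qpos": joint angles; "qvel": joint speeds; "joint_efforts": joint torques, N m; "tool_pos": TCP position; "tool_rot": TCP orientation; "contact_force": force on the tool from outside, world axes, zero at the start; "torque": the same for the moment, N m; "opening": finger opening in m.
Only numpy, scipy, OpenCV 4.12 (cv2) and the standard library are available. Lean on these libraries where they do the work, as an engineer would, in place of code of your own. Each camera call takes 0.05 s, during which the arm holds its last target. There are 200 camera calls.

## Task

Put every repaired charger board lying on the blue mat into a pocket of the test jig, each seated flat with its USB socket towards the lid hinge. Then shut the lid, turn the knurled lock screw clockwise until it is fully home, and only then push the green start plunger all the way in and let it spring back. Leave the steel weight that stands among the boards where it is.

Things in the scene. Friction and masses are not known exactly. Their poses are not given: they have to be found in the camera images.
- board0_mid (a point): Charger board 0 (may be absent): green board 60 x 40 x 3 mm, 45 g, flat on the mat. In its middle a yellow-wrapped transformer block, 24 (x) x 20 (y) x 18 mm high, stands on it: grip it across the 20 mm; the strips beside it in y are free of tall parts. This point: middle of the block, 12 mm above the board's underside. x: along the 60 mm to the steel USB socket end; z: up.
- board0_socket (a point): Point on the top face of board 0 at its USB socket end: 28 mm from board0_mid along its x, 9 mm below it.
- board1_mid (a point): Charger board 1, just like board 0 (may be absent): the middle of its transformer block, same axes.
- board1_socket (a point): Point on the top face of board 1 at its USB socket end: 28 mm from board1_mid along its x, 9 mm below it.
- board2_mid (a point): Charger board 2, just like board 0 (may be absent): the middle of its transformer block, same axes.
- board2_socket (a point): Point on the top face of board 2 at its USB socket end: 28 mm from board2_mid along its x, 9 mm below it.
- board3_mid (a point): Charger board 3, just like board 0 (may be absent): the middle of its transformer block, same axes.
- board3_socket (a point): Point on the top face of board 3 at its USB socket end: 28 mm from board3_mid along its x, 9 mm below it.
- nest0 (a point): Pocket 0 of the jig: a recess 64 x 44 mm (x, y), 6 mm deep, flat floor; any board fits any pocket. This point: where the middle of a seated board's block comes to lie, 12 mm above the pocket floor, 6 mm above the deck. x axis: the jig's x, to the hinge, where a seated board's USB socket points; z up.
- nest1 (a point): Pocket 1 of the jig, just like pocket 0.
- nest2 (a point): Pocket 2 of the jig, just like pocket 0.
- nest3 (a point): Pocket 3 of the jig, just like pocket 0.
- jig: Test jig, fixed: dark deck 170 (x) x 250 (y) x 40 mm with four pockets side by side, 58 mm apart (0 rightmost, 3 leftmost seen from the robot), and a grey console at its left. Origin: middle of the deck's underside; x points away from the robot to the lid hinge. Three posts 19 mm high stand along the deck's front edge, 75 to 80 mm before the pockets' middles. The mat's top is 2 mm above the desk.
- lid (a joint): Angle of the jig's clear, aluminium-framed lid (165 mm deep, 230 wide, 8 thick), hinged 73 mm behind the pockets' middles, 65 mm above the desk. 0 closed (underside 4 mm above seated blocks; an unseated board holds it up); starts open at its stop of 2.05, leaning away from the robot. Damped: pulled to the robot below about 1.2 it sinks shut by itself in 2 to 4 s. 1 to 2 N at its edge move it.
- lid_edge (a point): Point on the lid's free edge, mid-thickness, 75 mm right of the edge's middle. Lid open: the edge is on top, 0.21 m up, and shut fingers put down behind it can pull it to the robot. x axis: from this edge to the hinge, in the lid's plane; z axis: out of the outer face (up when closed, away from the robot when open).
- thumbscrew (a joint): Lock screw: knurled brass knob captive in the middle of the lid's front frame. Angle in rad: starts backed out (0 to 0.8), grows when turned clockwise seen from above, home at its hard stop of 15.71 (two and a half turns). It sinks 3.2 mm a turn, turns against some 0.04 N m of friction and stays where it is left.
- thumbscrew_grip (a point): Middle of the lock screw's knob, on its axis: 30 mm diameter, 22 mm high. Lid closed: the axis is vertical, and the knob's underside is 10 mm above the lid's top face when backed out, 2.5 mm when home. z: along the axis, out of the lid.
- start (a joint): Start plunger: green, mushroom-shaped, sprung, on the grey console. 0 up, 0.012 m pushed fully in (stop); 2 N to begin, 6.5 N at the stop; springs back when let go.
- start_top (a point): Top middle of the start plunger's green cap, 38 mm diameter, 82 mm above the desk when up; it moves straight down.
- weight_mid (a point): Bystander: steel 500 g weight among the boards, 38 mm diameter, 62 mm high; its middle.
Mind the look-alikes: they are no part of the job. Leave any brown or pink look-alike of the part that bears board0_mid alone.

How it is judged:
On the way, in this order (a step that is already met when the one before it is completed fails the run):
1. every board present is seated in a pocket, socket towards the hinge, the lid still open (((distance between board0_mid and nest0 below 0.005 m and x of board0_socket in the frame of nest0 above 0.022 m and angle between board0_mid's own z axis and vertical below 0.1 rad) or (distance between board0_mid and nest1 below 0.005 m and x of board0_socket in the frame of nest1 above 0.022 m and angle between board0_mid's own z axis and vertical below 0.1 rad) or (distance between board0_mid and nest2 below 0.005 m and x of board0_socket in the frame of nest2 above 0.022 m and angle between board0_mid's own z axis and vertical below 0.1 rad) or (distance between board0_mid and nest3 below 0.005 m and x of board0_socket in the frame of nest3 above 0.022 m and angle between board0_mid's own z axis and vertical below 0.1 rad)) and ((distance between board1_mid and nest0 below 0.005 m and x of board1_socket in the frame of nest0 above 0.022 m and angle between board1_mid's own z axis and vertical below 0.1 rad) or (distance between board1_mid and nest1 below 0.005 m and x of board1_socket in the frame of nest1 above 0.022 m and angle between board1_mid's own z axis and vertical below 0.1 rad) or (distance between board1_mid and nest2 below 0.005 m and x of board1_socket in the frame of nest2 above 0.022 m and angle between board1_mid's own z axis and vertical below 0.1 rad) or (distance between board1_mid and nest3 below 0.005 m and x of board1_socket in the frame of nest3 above 0.022 m and angle between board1_mid's own z axis and vertical below 0.1 rad)) and ((distance between board2_mid and nest0 below 0.005 m and x of board2_socket in the frame of nest0 above 0.022 m and angle between board2_mid's own z axis and vertical below 0.1 rad) or (distance between board2_mid and nest1 below 0.005 m and x of board2_socket in the frame of nest1 above 0.022 m and angle between board2_mid's own z axis and vertical below 0.1 rad) or (distance between board2_mid and nest2 below 0.005 m and x of board2_socket in the frame of nest2 above 0.022 m and angle between board2_mid's own z axis and vertical below 0.1 rad) or (distance between board2_mid and nest3 below 0.005 m and x of board2_socket in the frame of nest3 above 0.022 m and angle between board2_mid's own z axis and vertical below 0.1 rad)) and ((distance between board3_mid and nest0 below 0.005 m and x of board3_socket in the frame of nest0 above 0.022 m and angle between board3_mid's own z axis and vertical below 0.1 rad) or (distance between board3_mid and nest1 below 0.005 m and x of board3_socket in the frame of nest1 above 0.022 m and angle between board3_mid's own z axis and vertical below 0.1 rad) or (distance between board3_mid and nest2 below 0.005 m and x of board3_socket in the frame of nest2 above 0.022 m and angle between board3_mid's own z axis and vertical below 0.1 rad) or (distance between board3_mid and nest3 below 0.005 m and x of board3_socket in the frame of nest3 above 0.022 m and angle between board3_mid's own z axis and vertical below 0.1 rad)) and value of joint lid above 0.5 rad), for 0.2 s.
2. the lid is shut (value of joint lid below 0.04 rad), for 0.2 s.
3. the lock screw is turned home (value of joint thumbscrew above 15.2 rad and value of joint lid below 0.04 rad), for 0.2 s.
4. the start plunger is pushed fully in (value of joint start above 0.0105 m), for 0.1 s.
At the end, for the whole second after the job is handed in: Every board present is seated in a pocket (block's middle within 5 mm of the pocket's point, tilted less than 0.1 rad, socket end towards the hinge), the lid is shut (below 0.04 rad), the lock screw is home (above 15.2 rad) and the start plunger has sprung back (below 2 mm) (all of step 3 and ((distance between board0_mid and nest0 below 0.005 m and x of board0_socket in the frame of nest0 above 0.022 m and angle between board0_mid's own z axis and vertical below 0.1 rad) or (distance between board0_mid and nest1 below 0.005 m and x of board0_socket in the frame of nest1 above 0.022 m and angle between board0_mid's own z axis and vertical below 0.1 rad) or (distance between board0_mid and nest2 below 0.005 m and x of board0_socket in the frame of nest2 above 0.022 m and angle between board0_mid's own z axis and vertical below 0.1 rad) or (distance between board0_mid and nest3 below 0.005 m and x of board0_socket in the frame of nest3 above 0.022 m and angle between board0_mid's own z axis and vertical below 0.1 rad)) and ((distance between board1_mid and nest0 below 0.005 m and x of board1_socket in the frame of nest0 above 0.022 m and angle between board1_mid's own z axis and vertical below 0.1 rad) or (distance between board1_mid and nest1 below 0.005 m and x of board1_socket in the frame of nest1 above 0.022 m and angle between board1_mid's own z axis and vertical below 0.1 rad) or (distance between board1_mid and nest2 below 0.005 m and x of board1_socket in the frame of nest2 above 0.022 m and angle between board1_mid's own z axis and vertical below 0.1 rad) or (distance between board1_mid and nest3 below 0.005 m and x of board1_socket in the frame of nest3 above 0.022 m and angle between board1_mid's own z axis and vertical below 0.1 rad)) and ((distance between board2_mid and nest0 below 0.005 m and x of board2_socket in the frame of nest0 above 0.022 m and angle between board2_mid's own z axis and vertical below 0.1 rad) or (distance between board2_mid and nest1 below 0.005 m and x of board2_socket in the frame of nest1 above 0.022 m and angle between board2_mid's own z axis and vertical below 0.1 rad) or (distance between board2_mid and nest2 below 0.005 m and x of board2_socket in the frame of nest2 above 0.022 m and angle between board2_mid's own z axis and vertical below 0.1 rad) or (distance between board2_mid and nest3 below 0.005 m and x of board2_socket in the frame of nest3 above 0.022 m and angle between board2_mid's own z axis and vertical below 0.1 rad)) and ((distance between board3_mid and nest0 below 0.005 m and x of board3_socket in the frame of nest0 above 0.022 m and angle between board3_mid's own z axis and vertical below 0.1 rad) or (distance between board3_mid and nest1 below 0.005 m and x of board3_socket in the frame of nest1 above 0.022 m and angle between board3_mid's own z axis and vertical below 0.1 rad) or (distance between board3_mid and nest2 below 0.005 m and x of board3_socket in the frame of nest2 above 0.022 m and angle between board3_mid's own z axis and vertical below 0.1 rad) or (distance between board3_mid and nest3 below 0.005 m and x of board3_socket in the frame of nest3 above 0.022 m and angle between board3_mid's own z axis and vertical below 0.1 rad)) and value of joint start below 0.002 m); the robot touches nothing.
It fails at once if the start plunger is pushed in more than half before the lock screw is home (value of joint start above 0.006 m and value of joint thumbscrew below 15.2 rad).
It fails at once if the steel weight is shifted by more than 25 mm (distance of weight_mid from where it was at the start of the episode above 0.025 m).
Of board0, board1, board2, board3 only 3 to 4 are there at a start; the rules pass over those that are not, and their reading is None.
At some moment in a run one of board0, board1, board2, board3 may be knocked a few centimetres aside while the robot is not near it.
Once in a run the grip may slacken for a moment while it holds something.
It also fails if it takes over 210 s, if anything falls off the work surface, if the arm or the gripper's body presses on something with over 40 N, if the wrist force passes 120 N, or if a joint passes its speed limit or range.

## Working session

There is one attempt and no reset: what is moved stays moved. The work goes in short steps, Python scripts to look and compute and a tool call to move; the robot and the scene stay as the last step left them, time stands still between calls to the robot, and variables do not carry over. Pictures are saved under pics/ and viewed, about 12 in all and at most 16, crops included, and the job is handed in when it is done.

Besides the shell and the picture viewer there is one more tool, called after "Emit:" as name(argument=value, ...) on one line, values as JSON. move_arm: Moves the arm, as the interface text tells. Its arguments: {"type":"object","properties":{"deltas":{"type":"array","items":{"type":"object","properties":{"x":{"type":"number"},"y":{"type":"number"},"z":{"type":"number"},"wx":{"type":"number"},"wy":{"type":"number"},"wz":{"type":"number"},"hand":{"type":"number"}}}},"grip_force":{"type":"number"}},"required":["deltas"]}

```bash
ls; mkdir -p pics
python3 - <<'E'
from cell import monitor, viewer, robot
import cv2,numpy as np
s=monitor.observe();print(s, robot.hold_point_z)
for n in("top","side","wrist"):
    p=viewer.camera_params(n);print(n,p)
    im=viewer.read_camera(n);cv2.imwrite(f"pics/{n}0.png",cv2.resize(im[:,:,::-1],(800,600),interpolation=cv2.INTER_CUBIC))
E
```

```text
pics
{'time': 0.0, 'qpos': array([ 1.02899060e+00,  3.42733032e-01,  1.52498467e+00, -1.76928506e-06,
        1.27540515e+00, -1.46014887e-01]), 'qvel': array([ 8.63054551e-05,  1.82371860e-04, -6.22967351e-04, -4.02556984e-04,
        6.76374554e-04, -5.11909285e-05]), 'joint_efforts': array([ 2.33612918e-03, -4.31233513e+01, -2.44222963e+01,  7.19628436e-02,
        5.58283541e-02, -1.15244920e-04]), 'tool_pos': array([0.202189 , 0.484077 , 0.2260509]), 'tool_rot': array([-3.14007849e+00, -2.20965078e-04,  2.74580216e+00]), 'contact_force': array([0.19950934, 0.93720951, 0.8824835 ]), 'torque': array([-0.01226312,  0.02026162, -0.02505464]), 'opening': 0.09155663980948733} 0.0188
top {'camera_matrix': array([[466.72893729,   0.        , 282.28166913],
       [  0.        , 466.72893729, 212.65374161],
       [  0.        ,   0.        ,   1.        ]]), 'R': array([[ 0.01694245, -0.99982588, -0.00782092],
       [-0.98384963, -0.01527667, -0.17834386],
       [ 0.17819333,  0.01071619, -0.98393714]]), 't': array([-0.04906958,  0.42561062,  1.2503521 ])}
side {'camera_matrix': array([[412.41089081,   0.        , 283.43782042],
       [  0.        , 412.41089081, 206.19693106],
       [  0.        ,   0.        ,   1.        ]]), 'R': array([[ 0.93928746, -0.34312735, -0.00163893],
       [-0.24116981, -0.65677301, -0.71448326],
       [ 0.24408234,  0.67150043, -0.69965061]]), 't': array([-0.40505718,  0.15042638,  0.99767546])}
wrist {'camera_matrix': array([[304.36767428,   0.        , 279.72591754],
       [  0.        , 304.36767428, 208.93241175],
       [  0.        ,   0.        ,   1.        ]]), 'R': array([[ 3.85943201e-01,  9.22522155e-01, -8.47579620e-04],
       [ 8.90240570e-01, -3.72196751e-01,  2.62566764e-01],
       [ 2.41908191e-01, -1.02090407e-01, -9.64913455e-01]]), 't': array([-0.52516456, -0.03144585,  0.38948407])}
```

View pics/top0.png

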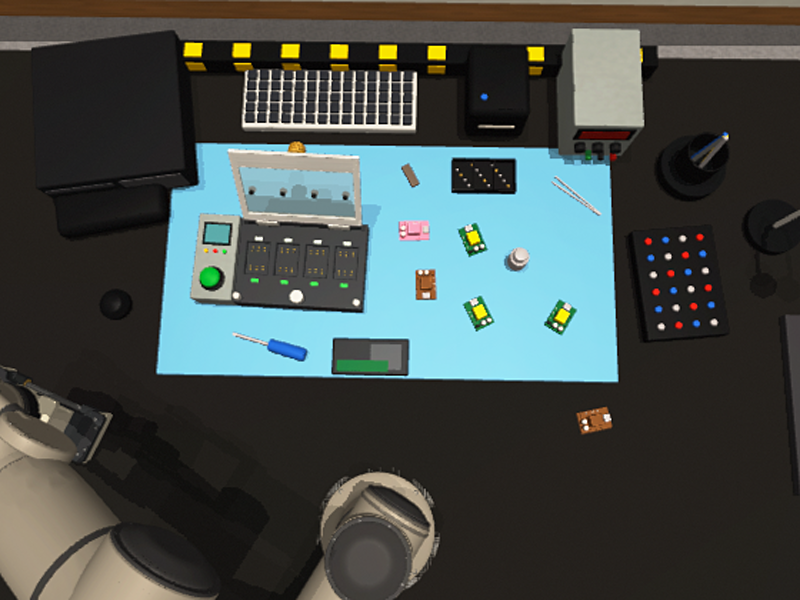

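View pics/side0.png

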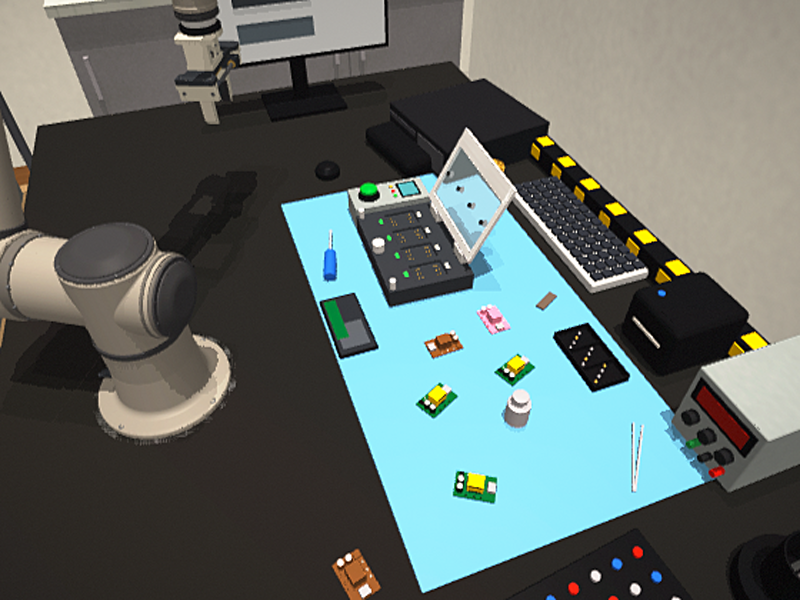

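The mat has three green boards near (473,240), (478,313) and (561,316), with the weight at (517,259). The jig's pockets run along row ~262, with the lid open behind them. The pink and brown boards are look-alikes. I'll enlarge crops to get precise positions.

```bash
cat > h.py <<'E'
from cell import monitor, viewer, robot
import cv2,numpy as np
from scipy.spatial.transform import Rotation as Ro
def ray(n,u,v,z,p=None):
    p=p or viewer.camera_params(n)
    K,R,t=(np.array(p[k]) for k in("camera_matrix","R","t"))
    d=R.T@np.linalg.solve(K,[u,v,1.]);c=-R.T@t
    return c+d*(z-c[2])/d[2]
def proj(n,X,p=None):
    p=p or viewer.camera_params(n)
    K,R,t=(np.array(p[k]) for k in("camera_matrix","R","t"))
    q=K@(R@np.asarray(X,float)+t);return q[:2]/q[2]
def rot(): return Ro.from_euler("xyz",monitor.observe()["tool_rot"])
def to(X,yaw=None):
    """shift in tool axes to put TCP at X; turn about tool z (deg) to bring yaw of tool (jaw axis mod 180)"""
    s=monitor.observe();R=Ro.from_euler("xyz",s["tool_rot"])
    print("shift",(R.inv().apply(np.array(X)-s["tool_pos"])).round(4), "tcp",s["tool_pos"].round(4))
    if yaw is not None:
        Rt=Ro.from_euler("xyz",[np.pi,0,yaw]);print("rotvec deg",np.degrees((R.inv()*Rt).as_rotvec()).round(2))
E
python3 - <<'E'
from h import *
im=viewer.read_camera("top")
a=cv2.resize(im[140:240,270:420],(800,533),interpolation=cv2.INTER_CUBIC)   # boards scale 5.333
b=cv2.resize(im[95:225,125:270],(669,600),interpolation=cv2.INTER_CUBIC) # scale 4.615
cv2.imwrite("pics/b0.png",a[:,:,::-1]);cv2.imwrite("pics/j0.png",b[:,:,::-1])
# blobs of yellow
h=cv2.cvtColor(im,cv2.COLOR_RGB2HSV)
for nm,lo,hi in(("yel",(24,150,120),(34,255,255)),("grn",(45,120,40),(80,255,255))):
    m=cv2.inRange(h,lo,hi);n,l,st,c=cv2.connectedComponentsWithStats(m)
    for i in range(1,n):
        if st[i,4]>15: print(nm,st[i],c[i].round(2))
E
```

```text
yel [128  30  14  10 121] [134.59  34.28]
yel [163  30  13  10 125] [168.76  34.4 ]
yel [197  31  13  10 125] [202.86  35.37]
yel [231  31  13  10 129] [236.95  35.47]
yel [265  31  13  11 140] [271.04  35.96]
yel [299  32  13  10 127] [305.14  36.53]
yel [369  33  12  10 112] [374.88  37.37]
yel [327 162   9  10  64] [330.89 166.02]
yel [331 213  10  11  70] [335.41 217.76]
yel [388 216  11  11  69] [393.22 220.68]
grn [409 105   5   7  29] [411.41 107.93]
grn [330 157   7   8  20] [332.8 159.6]
grn [321 160  20  19  82] [327.68 169.96]
grn [140 187  14  14 163] [146.47 193.6 ]
grn [175 195   6   3  17] [177.65 195.94]
grn [196 196   6   3  17] [198.65 196.94]
grn [217 197   6   3  17] [219.35 198.06]
grn [238 198   6   3  16] [240.5  199.12]
grn [325 208  21  23 122] [333.71 219.29]
grn [381 210  14  24  87] [388.11 221.55]
grn [391 215  12  15  44] [397.68 222.14]
grn [236 252  36   8 276] [252.9  255.61]
```

View pics/b0.png

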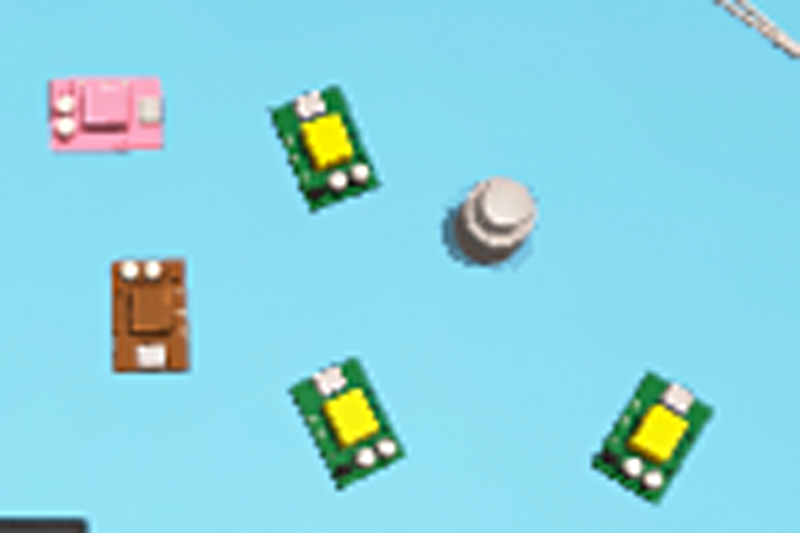

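View pics/j0.png

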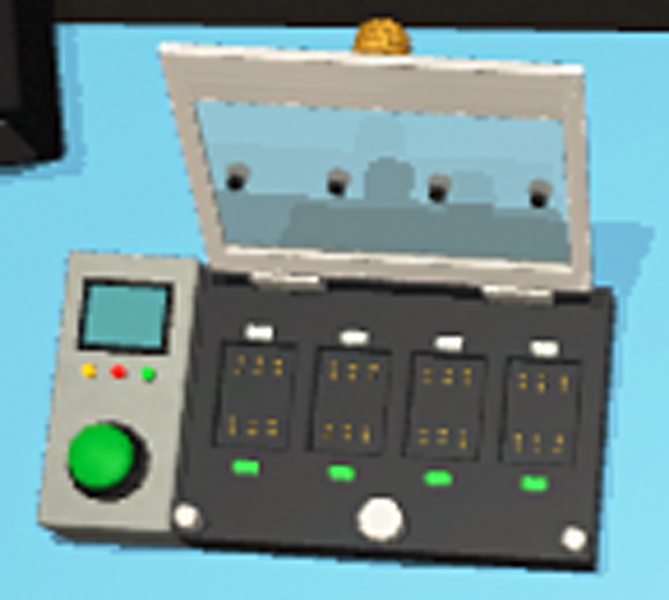

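Run:
```python
from h import *
B=lambda u,v:((u+.5)/5.333-.5+270,(v+.5)/5.333-.5+140)
J=lambda u,v:((u+.5)/4.615-.5+125,(v+.5)/4.615-.5+95)
for n,c in dict(A=[(270,108),(340,85),(380,185),(312,212)],B=[(291,390),(355,357),(405,455),(340,490)],C=[(650,372),(713,410),(658,503),(593,463)]).items():
    P=np.array([ray("top",*B(*q),.005)[:2] for q in c])
    d=(P[0]+P[1]-P[2]-P[3])/2
    print(n,P.mean(0).round(4),"len",np.linalg.norm(d).round(3),np.linalg.norm((P[0]+P[3]-P[1]-P[2])/2).round(3),"yaw",np.degrees(np.arctan2(d[1],d[0])).round(1))
for y in[(330.89,166.02),(335.41,217.76),(393.22,220.68)]:print("block top",ray("top",*y,.02).round(4))
Q=[]
for n,c in {3:[(225,340),(298,345),(290,452),(213,446)],2:[(318,346),(392,350),(384,457),(309,450)],1:[(413,350),(488,356),(480,461),(404,456)],0:[(508,358),(580,362),(575,466),(500,460)]}.items():
    P=np.array([ray("top",*J(*q),.042)[:2] for q in c]);d=(P[0]+P[1]-P[2]-P[3])/2
    Q.append(P.mean(0))
    print(n,P.mean(0).round(4),np.linalg.norm(d).round(3),np.linalg.norm((P[0]+P[3]-P[1]-P[2])/2).round(3),np.degrees(np.arctan2(d[1],d[0])).round(1))
Q=np.array(Q);e=np.polyfit([0,1,2,3],Q,1);print("step",e[0],np.linalg.norm(e[0]),"yaw",np.degrees(np.arctan2(*-e[0][::-1]))+90,"nest3 fit",e[1])
print("corner deck FR,FL,BR",[ray("top",*J(*q),.042)[:2].round(4) for q in[(597,548),(180,520),(610,290)]])
print("start",ray("top",146.47,193.6,.08).round(4))
print("weight top",ray("top",*B(507,203),.06).round(4))
print("edge",[ray("top",*J(*q),.21).round(3) for q in[(162,46),(583,70)]],"knob",ray("top",*J(383,38),.2).round(3))
for z in(0.06,):print("posts",[ray("top",*J(*q),z).round(4) for q in[(185,515),(380,518),(573,538)]])
```

```text
A [ 0.5675 -0.1788] len 0.061 0.04 yaw 21.3
B [ 0.4168 -0.1903] len 0.059 0.039 yaw 26.3
C [ 0.4118 -0.3517] len 0.058 0.039 yaw -31.7
block top [ 0.5668 -0.1781  0.02  ]
block top [ 0.4174 -0.1905  0.02  ]
block top [ 0.4117 -0.3514  0.02  ]
3 [0.513  0.2444] 0.066 0.046 -2.0
2 [0.5107 0.1871] 0.066 0.045 -1.7
1 [0.5085 0.1292] 0.066 0.046 -2.2
0 [0.5058 0.072 ] 0.064 0.045 -1.7
step [-0.00238853 -0.05750478] 0.057554362613660606 yaw 177.62151977820744 nest3 fit [0.51306531 0.24442864]
corner deck FR,FL,BR [array([0.4225, 0.0357]), array([0.4356, 0.286 ]), array([0.5824, 0.0322])]
start [0.4653 0.3243 0.08  ]
weight top [ 0.5235 -0.267   0.06  ]
edge [array([0.665, 0.267, 0.21 ]), array([0.654, 0.038, 0.21 ])] knob [0.675 0.149 0.2  ]
posts [array([0.4353, 0.2783, 0.06  ]), array([0.4352, 0.163 , 0.06  ]), array([0.425 , 0.0487, 0.06  ])]
```

The geometry agrees well: boards measure 60×40 mm, pockets are 57.6 mm apart, and the jig yaw is about -2.2°. I'm heading to board A.

Run:
```python
from h import *
to([.567,-.1785,.14],np.radians(201.3))
```

```text
shift [-0.592  -0.4708  0.0866] tcp [0.2023 0.4842 0.2263]
rotvec deg [-4.000e-02 -2.000e-02 -4.398e+01]
```

Emit:
move_arm(deltas=[{"x": -0.296, "y": -0.235, "z": 0, "wz": -44, "hand": 0.5}, {"x": -0.592, "y": -0.471, "z": 0.03, "wz": -44, "hand": 0.5}, {"x": -0.592, "y": -0.471, "z": 0.03, "wz": -44, "hand": 0.5}, {"x": -0.592, "y": -0.471, "z": 0.03, "wz": -44, "hand": 0.5}, {"x": -0.592, "y": -0.471, "z": 0.03, "wz": -44, "hand": 0.5}, {"x": -0.592, "y": -0.471, "z": 0.03, "wz": -44, "hand": 0.5}, {"x": -0.592, "y": -0.471, "z": 0.03, "wz": -44, "hand": 0.5}, {"x": -0.592, "y": -0.471, "z": 0.03, "wz": -44, "hand": 0.5}], grip_force=15)

```text
schema error: expected keys x, y, z, wx, wy, wz, hand
```

Run:
```python
from h import *
to([.567,-.1785,.14],np.radians(201.3))
```

```text
shift [-0.592  -0.4708  0.0866] tcp [0.2023 0.4842 0.2263]
rotvec deg [-4.000e-02 -2.000e-02 -4.398e+01]
```

Emit:
move_arm(deltas=[{"x": -0.592, "y": -0.471, "z": 0.03, "wx": 0, "wy": 0, "wz": -44, "hand": 0.5}, {"x": -0.592, "y": -0.471, "z": 0.03, "wx": 0, "wy": 0, "wz": -44, "hand": 0.5}, {"x": -0.592, "y": -0.471, "z": 0.03, "wx": 0, "wy": 0, "wz": -44, "hand": 0.5}, {"x": -0.592, "y": -0.471, "z": 0.03, "wx": 0, "wy": 0, "wz": -44, "hand": 0.5}, {"x": -0.592, "y": -0.471, "z": 0.03, "wx": 0, "wy": 0, "wz": -44, "hand": 0.5}, {"x": -0.592, "y": -0.471, "z": 0.03, "wx": 0, "wy": 0, "wz": -44, "hand": 0.5}, {"x": -0.592, "y": -0.471, "z": 0.03, "wx": 0, "wy": 0, "wz": -44, "hand": 0.5}, {"x": -0.592, "y": -0.471, "z": 0.03, "wx": 0, "wy": 0, "wz": -44, "hand": 0.5}], grip_force=15)

```text
time: 1.2
tool_pos: [0.4294, 0.0733, 0.2084]
tool_rot: [3.142, 0.001, -2.77]
contact_force: [0.4, 0.2, -0.0]
opening: 0.0458
```

Run:
```python
from h import *
to([.567,-.1785,.14],np.radians(201.3))
```

```text
shift [-0.0366 -0.2846  0.0684] tcp [0.4294 0.0733 0.2084]
rotvec deg [0.   0.04 0.01]
```

Emit:
move_arm(deltas=[{"x": -0.0365, "y": -0.2845, "z": 0.068, "wx": 0, "wy": 0, "wz": 0, "hand": 0.5}, {"x": -0.0365, "y": -0.2845, "z": 0.068, "wx": 0, "wy": 0, "wz": 0, "hand": 0.5}, {"x": -0.0365, "y": -0.2845, "z": 0.068, "wx": 0, "wy": 0, "wz": 0, "hand": 0.5}, {"x": -0.0365, "y": -0.2845, "z": 0.068, "wx": 0, "wy": 0, "wz": 0, "hand": 0.5}, {"x": -0.0365, "y": -0.2845, "z": 0.068, "wx": 0, "wy": 0, "wz": 0, "hand": 0.5}, {"x": -0.0365, "y": -0.2845, "z": 0.068, "wx": 0, "wy": 0, "wz": 0, "hand": 0.5}, {"x": -0.0365, "y": -0.2845, "z": 0.068, "wx": 0, "wy": 0, "wz": 0, "hand": 0.5}])

```text
time: 2.08
tool_pos: [0.5657, -0.1759, 0.14]
tool_rot: [3.14, -0.001, -2.77]
contact_force: [0.1, 0.0, -1.2]
opening: 0.0459
```

```bash
cat >> h.py <<'E'
def blocks(tops=.021,n="wrist",save=None,z0=.005):
    """yellow block tops and the green board outlines seen from a camera"""
    p=viewer.camera_params(n);im=viewer.read_camera(n)
    if save:cv2.imwrite(save,im[:,:,::-1])
    h=cv2.cvtColor(im,cv2.COLOR_RGB2HSV);m=cv2.inRange(h,(24,150,90),(34,255,255))
    m=cv2.morphologyEx(m,cv2.MORPH_OPEN,np.ones((3,3)))
    for c in cv2.findContours(m,cv2.RETR_EXTERNAL,cv2.CHAIN_APPROX_NONE)[0]:
        if cv2.contourArea(c)<40:continue
        P=np.array([ray(n,*q[0],tops,p)[:2] for q in c])
        r=cv2.minAreaRect((P*1000).astype(np.float32))
        print("blk",P.mean(0).round(4),"rect mm,deg",np.round(r[0],1),np.round(r[1],1),round(r[2],1))
E
python3 - <<'E'
from h import *
to([.567,-.1785,.14],np.radians(201.3));blocks(.023,save="pics/w1.png")
E
```

```text
shift [-0.0003 -0.0029 -0.    ] tcp [ 0.5657 -0.1759  0.14  ]
rotvec deg [ 0.07 -0.04  0.01]
blk [ 0.4148 -0.1897] rect mm,deg [ 415.2 -189.9] [24.3 21.5] 27.9
```

View pics/w1.png

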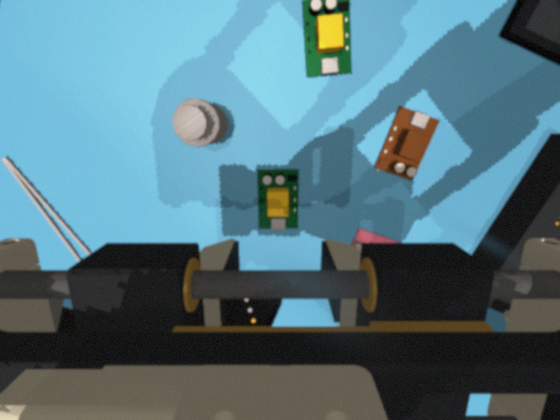

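The view shows board A in the gripper's shadow at (278,200), square to the tool, with its socket down at (278,223). I'll measure its block with a lower brightness threshold.

```bash
sed -i 's/(24,150,90)/(22,140,60)/' h.py
python3 - <<'E'
from h import *
blocks(.023)
print(proj("wrist",[.567,-.1785,.023]))
E
```

```text
blk [ 0.5645 -0.1775] rect mm,deg [ 563.4 -177.7] [27.8 20.7] 21.3
blk [ 0.417  -0.1891] rect mm,deg [ 416.8 -189.1] [28.2 22. ] 24.5
[274.75171186 204.50801268]
```

Emit:
move_arm(deltas=[{"x": 0, "y": -0.0005, "z": 0.06, "wx": 0, "wy": 0, "wz": 0, "hand": 0.5}, {"x": 0, "y": -0.0005, "z": 0.1, "wx": 0, "wy": 0, "wz": 0, "hand": 0.5}, {"x": 0, "y": -0.0005, "z": 0.13, "wx": 0, "wy": 0, "wz": 0, "hand": 0.5}, {"x": 0, "y": -0.0005, "z": 0.13, "wx": 0, "wy": 0, "wz": 0, "hand": 0.5}, {"x": 0, "y": -0.0005, "z": 0.13, "wx": 0, "wy": 0, "wz": 0, "hand": 0.5}])

```text
time: 2.8
tool_pos: [0.5673, -0.1768, 0.012]
tool_rot: [-3.14, 0.002, -2.769]
contact_force: [0.5, -0.1, -0.5]
opening: 0.0461
```

Run:
```python
from h import *
to([.567,-.1785,.010],np.radians(201.3));blocks(.023)
```

```text
shift [ 0.0009 -0.0015  0.002 ] tcp [ 0.5673 -0.1768  0.012 ]
rotvec deg [-0.1   0.1   0.07]
blk [ 0.5473 -0.1768] rect mm,deg [ 547.5 -177. ] [3.8 6.1] 21.4
```

Emit:
move_arm(deltas=[{"x": 0.0005, "y": -0.0015, "z": 0.002, "wx": 0, "wy": 0, "wz": 0, "hand": 0.5}, {"x": 0.0005, "y": -0.0015, "z": 0.002, "wx": 0, "wy": 0, "wz": 0, "hand": 0.0}, {"x": 0.0005, "y": -0.0015, "z": 0.002, "wx": 0, "wy": 0, "wz": 0, "hand": 0.0}, {"x": 0.0005, "y": -0.0015, "z": 0.002, "wx": 0, "wy": 0, "wz": 0, "hand": 0.0}, {"x": 0.0005, "y": -0.0015, "z": 0.002, "wx": 0, "wy": 0, "wz": 0, "hand": 0.0}, {"x": 0.0005, "y": -0.0015, "z": 0.002, "wx": 0, "wy": 0, "wz": 0, "hand": 0.0}], grip_force=20)

```text
time: 3.6
tool_pos: [0.5664, -0.1786, 0.0083]
tool_rot: [3.142, 0.0, -2.769]
contact_force: [0.1, 0.4, 1.2]
opening: 0.0197
```

Run:
```python
from h import *
s=monitor.observe();print(s["opening"],s["contact_force"])
to([.505,.0715,.14],np.radians(177.8))
to([.508,.129,.14],np.radians(177.8))
```

```text
0.019744755095822134 [0.09779952 0.35274059 1.20936283]
shift [-0.0337  0.2553 -0.1316] tcp [ 0.5664 -0.1786  0.0083]
rotvec deg [ 0.    0.   23.52]
shift [-0.0574  0.3078 -0.1316] tcp [ 0.5664 -0.1786  0.0083]
rotvec deg [ 0.    0.   23.52]
```

Emit:
move_arm(deltas=[{"x": 0, "y": 0, "z": -0.06, "wx": 0, "wy": 0, "wz": 0, "hand": 0.0}, {"x": 0, "y": 0, "z": -0.12, "wx": 0, "wy": 0, "wz": 0, "hand": 0.0}, {"x": -0.0806, "y": 0.3605, "z": -0.12, "wx": 0, "wy": 0, "wz": 23.5, "hand": 0.0}, {"x": -0.0806, "y": 0.3605, "z": -0.12, "wx": 0, "wy": 0, "wz": 23.5, "hand": 0.0}, {"x": -0.0806, "y": 0.3605, "z": -0.12, "wx": 0, "wy": 0, "wz": 23.5, "hand": 0.0}, {"x": -0.0806, "y": 0.3605, "z": -0.12, "wx": 0, "wy": 0, "wz": 23.5, "hand": 0.0}, {"x": -0.0806, "y": 0.3605, "z": -0.12, "wx": 0, "wy": 0, "wz": 23.5, "hand": 0.0}, {"x": -0.0806, "y": 0.3605, "z": -0.12, "wx": 0, "wy": 0, "wz": 23.5, "hand": 0.0}])

```text
time: 4.6
tool_pos: [0.5099, 0.1885, 0.1283]
tool_rot: [3.141, 0.0, 3.104]
contact_force: [-0.1, 0.4, -0.9]
opening: 0.0199
```

Run:
```python
from h import *
to([.5107,.1869,.046],np.radians(177.8));s=monitor.observe();print(s["opening"],s["time"])
im=viewer.read_camera("wrist");cv2.imwrite("pics/w2.png",im[:,:,::-1])
```

```text
shift [-0.0009 -0.0016  0.0823] tcp [0.5099 0.1885 0.1283]
rotvec deg [0.01 0.02 0.03]
0.01989482753880398 4.6
```

View pics/w2.png

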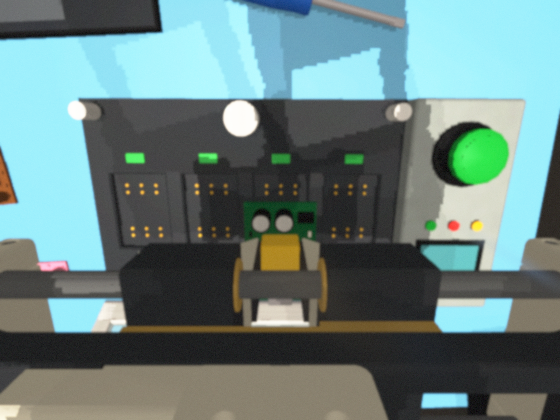

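The board is held square over pocket 2, with its front edge from (244,203) to (318,202). I'll check pocket and board positions from this image before lowering.

Run:
```python
from h import *
im=cv2.imread("pics/w2.png");c=im[150:260,110:410];cv2.imwrite("pics/w2c.png",cv2.resize(c,(798,293),interpolation=cv2.INTER_CUBIC))
t=monitor.observe()["tool_pos"];print(t.round(4))
a=[ray("wrist",u,v,t[2]-.0033)[:2] for u,v in((244,203),(318,202))]
print("board front edge",np.round(a,4),"mid rel tcp",(np.mean(a,0)-t[:2]).round(4))
R=Ro.from_euler("z",-2.2,degrees=True).as_matrix()[:2,:2]
f=np.array([.5059,.0719]);st=np.array([.0024,.0575])
for k in range(4):
    n=f+k*st
    print(k,[proj("wrist",[*(n+R@np.array([sx*.032,sy*.022])),.042]).round(1).tolist() for sx,sy in((-1,-1),(-1,1),(1,-1),(1,1))])
```

```text
[0.508  0.1953 0.1284]
board front edge [[0.4765 0.1779]
 [0.4774 0.2182]] mid rel tcp [-0.0311  0.0028]
0 [[97.9, 179.3], [152.6, 179.4], [109.3, 252.8], [160.5, 252.9]]
1 [[169.4, 179.7], [223.9, 179.9], [176.2, 253.1], [227.2, 253.2]]
2 [[240.7, 180.2], [295.1, 180.3], [242.9, 253.5], [293.8, 253.5]]
3 [[311.8, 180.6], [366.0, 180.8], [309.5, 253.8], [360.2, 253.9]]
```

View pics/w2c.png

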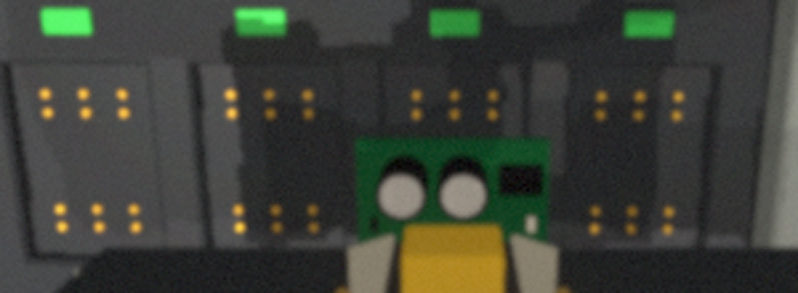

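The arm was still moving when I took that picture, so I'll let it settle and measure again.

Emit:
move_arm(deltas=[{"x": 0, "y": 0, "z": 0, "wx": 0, "wy": 0, "wz": 0, "hand": 0.0}, {"x": 0, "y": 0, "z": 0, "wx": 0, "wy": 0, "wz": 0, "hand": 0.0}, {"x": 0, "y": 0, "z": 0, "wx": 0, "wy": 0, "wz": 0, "hand": 0.0}])

```text
time: 5.03
tool_pos: [0.5108, 0.1852, 0.1283]
tool_rot: [-3.141, -0.0, 3.101]
contact_force: [-0.2, -0.3, -0.6]
opening: 0.0199
```

```bash
cat >> h.py <<'E'
NR=Ro.from_euler("z",-2.2,degrees=True).as_matrix()[:2,:2]
N0=np.array([.5059,.0719]);ST=np.array([.0024,.0575])
def nest(k,z): return [*(N0+k*ST),z]
E
python3 - <<'E'
from h import *
t=monitor.observe()["tool_pos"];p=viewer.camera_params("wrist");print(t.round(4));to(nest(2,.046),np.radians(177.8))
im=viewer.read_camera("wrist")[:,:,::-1]
o=cv2.resize(im[150:260,70:410],None,fx=2.35,fy=2.35,interpolation=cv2.INTER_CUBIC)
P=lambda X:tuple(int(round(v)) for v in (proj("wrist",X,p)+.5-[70,150])*2.35)
for k in range(4):
    n=N0+k*ST
    for sx,sy in((-1,-1),(-1,1),(1,-1),(1,1)): cv2.circle(o,P([*(n+NR@[sx*.032,sy*.022]),.042]),2,(0,0,255),-1)
for sy in(-1,1): cv2.circle(o,P([*(t[:2]+NR@[-.030,sy*.020]),t[2]-.0033]),2,(255,0,255),-1)
cv2.imwrite("pics/w3c.png",o)
E
```

```text
[0.5108 0.1852 0.1283]
shift [0.0002 0.0017 0.0823] tcp [0.5108 0.1852 0.1283]
rotvec deg [-0.01 -0.   -0.1 ]
```

View pics/w3c.png

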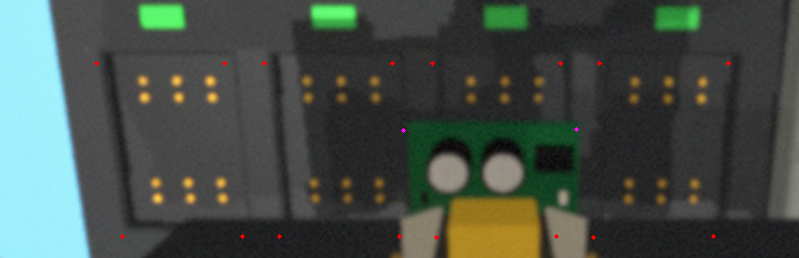

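Predicted points sit 3–4 mm from the pockets here, but only 1.5 mm from the held board. The two are at different depths, so I'll lower it to just above the deck and compare at nearly the same depth.

Emit:
move_arm(deltas=[{"x": 0, "y": 0.0015, "z": 0.05, "wx": 0, "wy": 0, "wz": 0, "hand": 0.0}, {"x": 0, "y": 0.0015, "z": 0.074, "wx": 0, "wy": 0, "wz": 0, "hand": 0.0}, {"x": 0, "y": 0.0015, "z": 0.074, "wx": 0, "wy": 0, "wz": 0, "hand": 0.0}, {"x": 0, "y": 0.0015, "z": 0.074, "wx": 0, "wy": 0, "wz": 0, "hand": 0.0}, {"x": 0, "y": 0.0015, "z": 0.074, "wx": 0, "wy": 0, "wz": 0, "hand": 0.0}, {"x": 0, "y": 0.0015, "z": 0.074, "wx": 0, "wy": 0, "wz": 0, "hand": 0.0}])

```text
time: 5.82
tool_pos: [0.5111, 0.1881, 0.0553]
tool_rot: [3.141, 0.002, 3.104]
contact_force: [-0.8, 0.2, -0.6]
opening: 0.0199
```

```bash
cat >> h.py <<'E'
def over(name,box,f,held=True):
    t=monitor.observe()["tool_pos"];p=viewer.camera_params("wrist");print(t.round(4))
    im=viewer.read_camera("wrist")[:,:,::-1];x0,y0,x1,y1=box
    o=cv2.resize(im[y0:y1,x0:x1],None,fx=f,fy=f,interpolation=cv2.INTER_CUBIC)
    P=lambda X:tuple(int(round(v)) for v in (proj("wrist",X,p)+.5-[x0,y0])*f)
    for k in range(4):
        n=N0+k*ST
        for sx,sy in((-1,-1),(-1,1),(1,-1),(1,1)): cv2.circle(o,P([*(n+NR@[sx*.032,sy*.022]),.042]),2,(0,0,255),-1)
    if held:
        for sy in(-1,1): cv2.circle(o,P([*(t[:2]+NR@[-.030,sy*.020]),t[2]-.0033]),2,(255,0,255),-1)
    print("px/mm deck",np.linalg.norm(np.subtract(P([*N0,.042]),P([*(N0+[0,.1]),.042])))/100)
    cv2.imwrite(name,o)
E
python3 - <<'E'
from h import *
over("pics/w4.png",(100,150,440,300),2.35);to(nest(2,.046),np.radians(177.8))
E
```

```text
[0.5111 0.1881 0.0553]
px/mm deck 3.902883549377306
shift [ 0.0002 -0.0012  0.0091] tcp [0.5109 0.1881 0.0551]
rotvec deg [0.02 0.08 0.02]
```

View pics/w4.png

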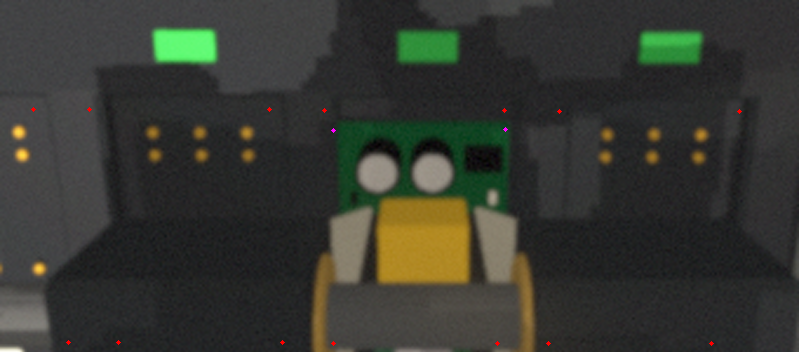

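The pocket front edge is at row ~96 and its centre at column ~427. The held board's edge is at row 122 and its centre at column 425. Correcting by about 1.8 mm towards the robot and 0.6 mm left, then lowering.

Emit:
move_arm(deltas=[{"x": 0.0018, "y": 0.0006, "z": 0, "wx": 0, "wy": 0, "wz": 0, "hand": 0.0}, {"x": 0.0018, "y": 0.0006, "z": 0.004, "wx": 0, "wy": 0, "wz": 0, "hand": 0.0}, {"x": 0.0018, "y": 0.0006, "z": 0.008, "wx": 0, "wy": 0, "wz": 0, "hand": 0.0}, {"x": 0.0018, "y": 0.0006, "z": 0.0105, "wx": 0, "wy": 0, "wz": 0, "hand": 0.0}, {"x": 0.0018, "y": 0.0006, "z": 0.0105, "wx": 0, "wy": 0, "wz": 0, "hand": 0.0}, {"x": 0.0018, "y": 0.0006, "z": 0.0105, "wx": 0, "wy": 0, "wz": 0, "hand": 0.0}])

```text
time: 6.62
tool_pos: [0.5088, 0.1887, 0.0438]
tool_rot: [3.142, 0.0, 3.104]
contact_force: [-0.2, 0.2, -1.1]
opening: 0.0199
```

Emit:
move_arm(deltas=[{"x": 0.0018, "y": 0.0006, "z": 0.0105, "wx": 0, "wy": 0, "wz": 0, "hand": 0.38}, {"x": 0.0018, "y": 0.0006, "z": 0.0105, "wx": 0, "wy": 0, "wz": 0, "hand": 0.38}, {"x": 0.0018, "y": 0.0006, "z": 0.0105, "wx": 0, "wy": 0, "wz": 0, "hand": 0.38}, {"x": 0.0018, "y": 0.0006, "z": -0.01, "wx": 0, "wy": 0, "wz": 0, "hand": 0.38}, {"x": 0.0018, "y": 0.0006, "z": -0.07, "wx": 0, "wy": 0, "wz": 0, "hand": 0.4}, {"x": 0.0018, "y": 0.0006, "z": -0.09, "wx": 0, "wy": 0, "wz": 0, "hand": 0.4}, {"x": 0.0018, "y": 0.0006, "z": -0.09, "wx": 0, "wy": 0, "wz": 0, "hand": 0.4}])

```text
time: 7.5
tool_pos: [0.5078, 0.1896, 0.1351]
tool_rot: [3.141, 0.004, 3.104]
contact_force: [-0.5, -0.6, -0.2]
opening: 0.0368
```

Run:
```python
from h import *
print("top cam:");blocks(.057,"top")
to([.4170,-.1903,.14],np.radians(206.3))
```

```text
top cam:
blk [ 0.404  -0.3413] rect mm,deg [ 404.9 -341.7] [20.3 27.4] 62.9
blk [ 0.4104 -0.1857] rect mm,deg [ 410.4 -185.5] [24.6 22. ] 26.2
blk [ 0.9475 -0.3026] rect mm,deg [ 947.2 -302.3] [31.8 32.9] 0.7
blk [ 0.9458 -0.1008] rect mm,deg [ 944.7 -101.3] [31.8 38. ] 0.6
blk [ 9.466e-01 -5.000e-04] rect mm,deg [ 9.466e+02 -5.000e-01] [31.9 35.3] 0.7
blk [0.9462 0.0991] rect mm,deg [945.4 100.1] [31.9 38.2] 0.7
blk [0.9474 0.1989] rect mm,deg [947.4 199.8] [31.9 38.6] 0.7
blk [0.9465 0.2991] rect mm,deg [946.2 299.5] [32.  38.9] 0.7
blk [0.9469 0.3995] rect mm,deg [948.1 399.5] [32.  38.8] 0.7
shift [ 0.0754 -0.3828 -0.0065] tcp [0.5069 0.1894 0.1336]
rotvec deg [  0.     0.04 -28.48]
```

Emit:
move_arm(deltas=[{"x": 0.0755, "y": -0.383, "z": -0.005, "wx": 0, "wy": 0, "wz": -28.5, "hand": 0.5}, {"x": 0.0755, "y": -0.383, "z": -0.005, "wx": 0, "wy": 0, "wz": -28.5, "hand": 0.5}, {"x": 0.0755, "y": -0.383, "z": -0.005, "wx": 0, "wy": 0, "wz": -28.5, "hand": 0.5}, {"x": 0.0755, "y": -0.383, "z": -0.005, "wx": 0, "wy": 0, "wz": -28.5, "hand": 0.5}, {"x": 0.0755, "y": -0.383, "z": -0.005, "wx": 0, "wy": 0, "wz": -28.5, "hand": 0.5}, {"x": 0.0755, "y": -0.383, "z": -0.005, "wx": 0, "wy": 0, "wz": -28.5, "hand": 0.5}, {"x": 0.0755, "y": -0.383, "z": -0.005, "wx": 0, "wy": 0, "wz": -28.5, "hand": 0.5}, {"x": 0.0755, "y": -0.383, "z": -0.005, "wx": 0, "wy": 0, "wz": -28.5, "hand": 0.5}])

```text
time: 8.55
tool_pos: [0.4157, -0.1917, 0.1371]
tool_rot: [3.139, -0.001, -2.686]
contact_force: [-0.4, 0.1, -0.1]
opening: 0.0455
```

Emit:
move_arm(deltas=[{"x": 0, "y": 0, "z": 0, "wx": 0, "wy": 0, "wz": 0, "hand": 0.5}, {"x": 0, "y": 0, "z": 0, "wx": 0, "wy": 0, "wz": 0, "hand": 0.5}, {"x": 0, "y": 0, "z": 0, "wx": 0, "wy": 0, "wz": 0, "hand": 0.5}])

```text
time: 8.93
tool_pos: [0.4172, -0.1895, 0.1387]
tool_rot: [3.141, 0.0, -2.68]
contact_force: [0.2, 0.1, -0.9]
opening: 0.0457
```

Run:
```python
from h import *
to([.4170,-.1903,.009],np.radians(206.3));blocks(.023)
print("top");blocks(.057,"top")
```

```text
shift [ 0.0005 -0.0007  0.1297] tcp [ 0.4172 -0.1895  0.1387]
rotvec deg [0.02 0.   0.12]
blk [ 0.4146 -0.1889] rect mm,deg [ 413.3 -190.1] [26.6 21.3] 26.4
blk [ 0.4058 -0.3443] rect mm,deg [ 407.5 -346.7] [24.5 30.5] 58.8
top
blk [ 0.4043 -0.342 ] rect mm,deg [ 404.9 -341.7] [20.3 27.2] 62.7
blk [0.5102 0.1882] rect mm,deg [509.5 187.7] [25.5 19.7] 0.9
blk [ 0.9471 -0.3029] rect mm,deg [ 947.2 -302.5] [31.8 32.4] 0.7
blk [ 0.9459 -0.0998] rect mm,deg [944.7 -99.8] [31.8 35.1] 0.6
blk [ 0.9466 -0.0014] rect mm,deg [ 9.466e+02 -5.000e-01] [31.9 35.3] 0.7
blk [0.9462 0.0989] rect mm,deg [945.4  98.9] [31.9 35.7] 0.7
blk [0.9461 0.1992] rect mm,deg [945.8 199.7] [28.7 38.5] 0.7
blk [0.9465 0.299 ] rect mm,deg [946.2 299.5] [32.  38.7] 0.7
blk [0.9469 0.3989] rect mm,deg [946.5 399.3] [28.8 38.4] 0.7
```

Emit:
move_arm(deltas=[{"x": 0.0005, "y": -0.0007, "z": 0.06, "wx": 0, "wy": 0, "wz": 0, "hand": 0.5}, {"x": 0.0005, "y": -0.0007, "z": 0.11, "wx": 0, "wy": 0, "wz": 0, "hand": 0.5}, {"x": 0.0005, "y": -0.0007, "z": 0.13, "wx": 0, "wy": 0, "wz": 0, "hand": 0.5}, {"x": 0.0005, "y": -0.0007, "z": 0.13, "wx": 0, "wy": 0, "wz": 0, "hand": 0.5}, {"x": 0.0005, "y": -0.0007, "z": 0.13, "wx": 0, "wy": 0, "wz": 0, "hand": 0.5}, {"x": 0.0005, "y": -0.0007, "z": 0.13, "wx": 0, "wy": 0, "wz": 0, "hand": 0.0}, {"x": 0.0005, "y": -0.0007, "z": 0.13, "wx": 0, "wy": 0, "wz": 0, "hand": 0.0}, {"x": 0.0005, "y": -0.0007, "z": 0.13, "wx": 0, "wy": 0, "wz": 0, "hand": 0.0}])

```text
time: 10.02
tool_pos: [0.417, -0.1914, 0.0092]
tool_rot: [-3.141, 0.0, -2.682]
contact_force: [-0.4, 1.0, 0.7]
opening: 0.0204
```

Emit:
move_arm(deltas=[{"x": 0, "y": 0, "z": 0, "wx": 0, "wy": 0, "wz": 0, "hand": 0.0}, {"x": 0, "y": 0, "z": 0, "wx": 0, "wy": 0, "wz": 0, "hand": 0.0}])

```text
time: 10.28
tool_pos: [0.4169, -0.1914, 0.0092]
tool_rot: [-3.141, 0.0, -2.682]
contact_force: [-1.0, 0.5, 6.7]
opening: 0.0195
```

```bash
sed -i 's/^N0=.*/N0=np.array([.5043,.0737]);ST=np.array([.0024,.0575])/' h.py
python3 - <<'E'
from h import *
to(nest(1,.128),np.radians(177.8))
E
```

```text
shift [-0.2235  0.2493 -0.1188] tcp [ 0.4169 -0.1914  0.0092]
rotvec deg [-1.000e-02  2.000e-02  2.852e+01]
```

Emit:
move_arm(deltas=[{"x": 0, "y": 0, "z": -0.06, "wx": 0, "wy": 0, "wz": 0, "hand": 0.0}, {"x": 0, "y": 0, "z": -0.118, "wx": 0, "wy": 0, "wz": 0, "hand": 0.0}, {"x": -0.2235, "y": 0.2493, "z": -0.118, "wx": 0, "wy": 0, "wz": 28.5, "hand": 0.0}, {"x": -0.2235, "y": 0.2493, "z": -0.118, "wx": 0, "wy": 0, "wz": 28.5, "hand": 0.0}, {"x": -0.2235, "y": 0.2493, "z": -0.118, "wx": 0, "wy": 0, "wz": 28.5, "hand": 0.0}, {"x": -0.2235, "y": 0.2493, "z": -0.118, "wx": 0, "wy": 0, "wz": 28.5, "hand": 0.0}, {"x": -0.2235, "y": 0.2493, "z": -0.118, "wx": 0, "wy": 0, "wz": 28.5, "hand": 0.0}, {"x": -0.2235, "y": 0.2493, "z": -0.118, "wx": 0, "wy": 0, "wz": 28.5, "hand": 0.0}])

```text
time: 11.28
tool_pos: [0.5067, 0.1336, 0.1267]
tool_rot: [3.142, 0.0, 3.105]
contact_force: [1.4, 0.1, -1.2]
opening: 0.0199
```

Emit:
move_arm(deltas=[{"x": 0, "y": 0, "z": 0, "wx": 0, "wy": 0, "wz": 0, "hand": 0.0}, {"x": 0, "y": 0, "z": 0.04, "wx": 0, "wy": 0, "wz": 0, "hand": 0.0}, {"x": 0, "y": 0, "z": 0.071, "wx": 0, "wy": 0, "wz": 0, "hand": 0.0}, {"x": 0, "y": 0, "z": 0.071, "wx": 0, "wy": 0, "wz": 0, "hand": 0.0}, {"x": 0, "y": 0, "z": 0.071, "wx": 0, "wy": 0, "wz": 0, "hand": 0.0}, {"x": 0, "y": 0, "z": 0.071, "wx": 0, "wy": 0, "wz": 0, "hand": 0.0}, {"x": 0, "y": 0, "z": 0.071, "wx": 0, "wy": 0, "wz": 0, "hand": 0.0}])

```text
time: 12.15
tool_pos: [0.5072, 0.1312, 0.0568]
tool_rot: [3.141, 0.002, 3.103]
contact_force: [-0.7, 0.8, -0.2]
opening: 0.0197
```

Run:
```python
from h import *
over("pics/w5.png",(100,150,440,300),2.35);to(nest(1,.045),np.radians(177.8))
```

```text
[0.5072 0.1312 0.0568]
px/mm deck 3.8725314717894803
shift [ 0.0004 -0.      0.0116] tcp [0.507  0.1312 0.0566]
rotvec deg [0.02 0.09 0.02]
```

View pics/w5.png

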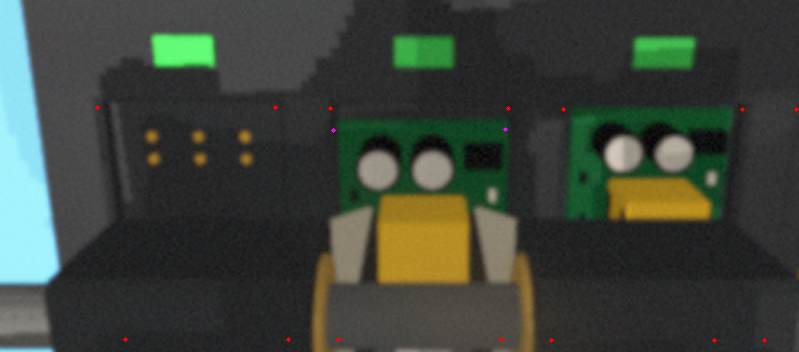

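Board A shows seated in pocket 2 (right). Board B is held over pocket 1 and almost aligned, so I'm lowering it with a 0.6 mm correction.

Emit:
move_arm(deltas=[{"x": -0.0005, "y": 0.0003, "z": 0.003, "wx": 0, "wy": 0, "wz": 0, "hand": 0.0}, {"x": -0.0005, "y": 0.0003, "z": 0.007, "wx": 0, "wy": 0, "wz": 0, "hand": 0.0}, {"x": -0.0005, "y": 0.0003, "z": 0.0118, "wx": 0, "wy": 0, "wz": 0, "hand": 0.0}, {"x": -0.0005, "y": 0.0003, "z": 0.0118, "wx": 0, "wy": 0, "wz": 0, "hand": 0.0}, {"x": -0.0005, "y": 0.0003, "z": 0.0118, "wx": 0, "wy": 0, "wz": 0, "hand": 0.0}, {"x": -0.0005, "y": 0.0003, "z": 0.0118, "wx": 0, "wy": 0, "wz": 0, "hand": 0.0}])

```text
time: 12.95
tool_pos: [0.5071, 0.1315, 0.044]
tool_rot: [3.142, -0.0, 3.104]
contact_force: [0.8, 0.1, -0.4]
opening: 0.0202
```

Emit:
move_arm(deltas=[{"x": 0, "y": 0, "z": 0, "wx": 0, "wy": 0, "wz": 0, "hand": 0.38}, {"x": 0, "y": 0, "z": 0, "wx": 0, "wy": 0, "wz": 0, "hand": 0.38}, {"x": 0, "y": 0, "z": 0, "wx": 0, "wy": 0, "wz": 0, "hand": 0.38}, {"x": 0, "y": 0, "z": -0.02, "wx": 0, "wy": 0, "wz": 0, "hand": 0.38}, {"x": 0, "y": 0, "z": -0.08, "wx": 0, "wy": 0, "wz": 0, "hand": 0.38}, {"x": 0, "y": 0, "z": -0.09, "wx": 0, "wy": 0, "wz": 0, "hand": 0.38}, {"x": 0, "y": 0, "z": -0.09, "wx": 0, "wy": 0, "wz": 0, "hand": 0.38}])

```text
time: 13.82
tool_pos: [0.5073, 0.1315, 0.1344]
tool_rot: [3.141, 0.001, 3.104]
contact_force: [-0.3, 0.7, -0.5]
opening: 0.0352
```

Run:
```python
from h import *
to([.4117,-.3516,.14],np.radians(148.3));blocks(.023,"top")
```

```text
shift [ 0.0771 -0.4864 -0.0058] tcp [0.5073 0.1315 0.1344]
rotvec deg [ 0.04  0.07 29.52]
blk [ 0.4097 -0.3491] rect mm,deg [ 410.5 -349.5] [20.8 28.1] 62.9
blk [ 0.968  -0.3097] rect mm,deg [ 967.6 -309.2] [32.6 33.3] 0.7
blk [ 0.9662 -0.102 ] rect mm,deg [ 965.1 -102.5] [32.7 39. ] 0.6
blk [0.967 0.001] rect mm,deg [967.1   1. ] [32.7 36.3] 0.7
blk [0.9666 0.1031] rect mm,deg [965.8 103.1] [32.8 36.7] 0.7
blk [0.9678 0.2058] rect mm,deg [967.8 206.8] [32.8 39.7] 0.7
blk [0.9669 0.3088] rect mm,deg [966.6 309.2] [32.8 40. ] 0.7
blk [0.9673 0.4118] rect mm,deg [968.6 411.7] [32.9 39.4] 0.7
```

Emit:
move_arm(deltas=[{"x": 0.077, "y": -0.4865, "z": -0.005, "wx": 0, "wy": 0, "wz": 29.5, "hand": 0.5}, {"x": 0.077, "y": -0.4865, "z": -0.005, "wx": 0, "wy": 0, "wz": 29.5, "hand": 0.5}, {"x": 0.077, "y": -0.4865, "z": -0.005, "wx": 0, "wy": 0, "wz": 29.5, "hand": 0.5}, {"x": 0.077, "y": -0.4865, "z": -0.005, "wx": 0, "wy": 0, "wz": 29.5, "hand": 0.5}, {"x": 0.077, "y": -0.4865, "z": -0.005, "wx": 0, "wy": 0, "wz": 29.5, "hand": 0.5}, {"x": 0.077, "y": -0.4865, "z": -0.005, "wx": 0, "wy": 0, "wz": 29.5, "hand": 0.5}, {"x": 0.077, "y": -0.4865, "z": -0.005, "wx": 0, "wy": 0, "wz": 29.5, "hand": 0.5}, {"x": 0.077, "y": -0.4865, "z": -0.005, "wx": 0, "wy": 0, "wz": 29.5, "hand": 0.5}])

```text
time: 14.88
tool_pos: [0.4102, -0.3532, 0.1369]
tool_rot: [3.14, -0.003, 2.588]
contact_force: [0.5, 0.0, 0.3]
opening: 0.046
```

Emit:
move_arm(deltas=[{"x": 0, "y": 0, "z": 0, "wx": 0, "wy": 0, "wz": 0, "hand": 0.5}, {"x": 0, "y": 0, "z": 0, "wx": 0, "wy": 0, "wz": 0, "hand": 0.5}, {"x": 0, "y": 0, "z": 0, "wx": 0, "wy": 0, "wz": 0, "hand": 0.5}, {"x": 0, "y": 0, "z": 0, "wx": 0, "wy": 0, "wz": 0, "hand": 0.5}])

```text
time: 15.38
tool_pos: [0.4121, -0.3505, 0.1389]
tool_rot: [3.141, -0.0, 2.591]
contact_force: [0.3, 0.3, -0.5]
opening: 0.0458
```

Run:
```python
from h import *
to([.4117,-.3516,.009],np.radians(148.3));blocks(.023)
print("top");blocks(.057,"top")
```

```text
shift [-0.0003 -0.0012  0.1299] tcp [ 0.4121 -0.3505  0.1389]
rotvec deg [ 0.02 -0.02  0.12]
blk [ 0.4069 -0.3489] rect mm,deg [ 407.9 -349.1] [20.5 27.6] 58.4
top
blk [0.5069 0.1314] rect mm,deg [507.5 131.9] [25.5 19.6] 0.9
blk [0.5121 0.1904] rect mm,deg [512.3 190.3] [26.  19.4] 2.7
blk [ 0.9459 -0.303 ] rect mm,deg [ 945.6 -302.5] [28.6 32.3] 0.7
blk [ 0.9462 -0.0998] rect mm,deg [946.3 -99.8] [28.7 35.1] 0.7
blk [ 0.9466 -0.0014] rect mm,deg [ 9.466e+02 -5.000e-01] [31.9 35.3] 0.7
blk [0.9464 0.0989] rect mm,deg [945.4  98.9] [31.9 35.7] 0.7
blk [0.9461 0.1988] rect mm,deg [945.8 198.5] [28.7 36. ] 0.7
blk [0.9466 0.2989] rect mm,deg [946.2 299.3] [32.  38.4] 0.7
blk [0.9469 0.3989] rect mm,deg [946.5 399.3] [28.8 38.4] 0.7
```

Emit:
move_arm(deltas=[{"x": 0.0006, "y": -0.001, "z": 0.06, "wx": 0, "wy": 0, "wz": 0, "hand": 0.5}, {"x": 0.0006, "y": -0.001, "z": 0.11, "wx": 0, "wy": 0, "wz": 0, "hand": 0.5}, {"x": 0.0006, "y": -0.001, "z": 0.13, "wx": 0, "wy": 0, "wz": 0, "hand": 0.5}, {"x": 0.0006, "y": -0.001, "z": 0.13, "wx": 0, "wy": 0, "wz": 0, "hand": 0.5}, {"x": 0.0006, "y": -0.001, "z": 0.13, "wx": 0, "wy": 0, "wz": 0, "hand": 0.5}, {"x": 0.0006, "y": -0.001, "z": 0.13, "wx": 0, "wy": 0, "wz": 0, "hand": 0.0}, {"x": 0.0006, "y": -0.001, "z": 0.13, "wx": 0, "wy": 0, "wz": 0, "hand": 0.0}, {"x": 0.0006, "y": -0.001, "z": 0.13, "wx": 0, "wy": 0, "wz": 0, "hand": 0.0}])

```text
time: 16.48
tool_pos: [0.4108, -0.3524, 0.0095]
tool_rot: [-3.141, 0.001, 2.589]
contact_force: [0.8, 1.1, 1.1]
opening: 0.0212
```

Emit:
move_arm(deltas=[{"x": 0, "y": 0, "z": 0, "wx": 0, "wy": 0, "wz": 0, "hand": 0.0}, {"x": 0, "y": 0, "z": 0, "wx": 0, "wy": 0, "wz": 0, "hand": 0.0}])

```text
time: 16.73
tool_pos: [0.4108, -0.3524, 0.0094]
tool_rot: [-3.142, 0.001, 2.589]
contact_force: [-1.9, 1.1, 6.1]
opening: 0.0199
```

Run:
```python
from h import *
to(nest(0,.128),np.radians(177.8))
```

```text
shift [ 0.1441  0.4117 -0.1187] tcp [ 0.4108 -0.3524  0.0094]
rotvec deg [-1.000e-02  4.000e-02 -2.948e+01]
```

Emit:
move_arm(deltas=[{"x": 0, "y": 0, "z": -0.06, "wx": 0, "wy": 0, "wz": 0, "hand": 0.0}, {"x": 0, "y": 0, "z": -0.118, "wx": 0, "wy": 0, "wz": 0, "hand": 0.0}, {"x": 0.144, "y": 0.4117, "z": -0.118, "wx": 0, "wy": 0, "wz": -29.4, "hand": 0.0}, {"x": 0.144, "y": 0.4117, "z": -0.118, "wx": 0, "wy": 0, "wz": -29.4, "hand": 0.0}, {"x": 0.144, "y": 0.4117, "z": -0.118, "wx": 0, "wy": 0, "wz": -29.4, "hand": 0.0}, {"x": 0.144, "y": 0.4117, "z": -0.118, "wx": 0, "wy": 0, "wz": -29.4, "hand": 0.0}, {"x": 0.144, "y": 0.4117, "z": -0.118, "wx": 0, "wy": 0, "wz": -29.4, "hand": 0.0}, {"x": 0.144, "y": 0.4117, "z": -0.118, "wx": 0, "wy": 0, "wz": -29.4, "hand": 0.0}])

```text
time: 17.73
tool_pos: [0.4912, 0.0159, 0.1269]
tool_rot: [-3.142, 0.0, 3.102]
contact_force: [1.4, 0.1, -0.2]
opening: 0.0199
```

Run:
```python
from h import *
to(nest(0,.057),np.radians(177.8));print(monitor.observe()["opening"])
```

```text
shift [-0.0107  0.0582  0.0699] tcp [0.4912 0.0159 0.1269]
rotvec deg [-0.    0.01 -0.09]
0.01994106933097268
```

Emit:
move_arm(deltas=[{"x": -0.0107, "y": 0.0582, "z": 0, "wx": 0, "wy": 0, "wz": 0, "hand": 0.0}, {"x": -0.0107, "y": 0.0582, "z": 0, "wx": 0, "wy": 0, "wz": 0, "hand": 0.0}, {"x": -0.0107, "y": 0.0582, "z": 0, "wx": 0, "wy": 0, "wz": 0, "hand": 0.0}, {"x": -0.0107, "y": 0.0582, "z": 0.04, "wx": 0, "wy": 0, "wz": 0, "hand": 0.0}, {"x": -0.0107, "y": 0.0582, "z": 0.069, "wx": 0, "wy": 0, "wz": 0, "hand": 0.0}, {"x": -0.0107, "y": 0.0582, "z": 0.069, "wx": 0, "wy": 0, "wz": 0, "hand": 0.0}, {"x": -0.0107, "y": 0.0582, "z": 0.069, "wx": 0, "wy": 0, "wz": 0, "hand": 0.0}, {"x": -0.0107, "y": 0.0582, "z": 0.069, "wx": 0, "wy": 0, "wz": 0, "hand": 0.0}])

```text
time: 18.73
tool_pos: [0.5051, 0.0713, 0.0593]
tool_rot: [3.141, 0.003, 3.101]
contact_force: [-0.1, -0.0, -0.0]
opening: 0.0196
```

Run:
```python
from h import *
over("pics/w6.png",(170,150,510,300),2.35);to(nest(0,.045),np.radians(177.8))
```

```text
[0.5051 0.0713 0.0593]
px/mm deck 3.8429285707647494
shift [0.0008 0.0022 0.0142] tcp [0.5049 0.0715 0.0592]
rotvec deg [ 0.01  0.14 -0.1 ]
```

View pics/w6.png

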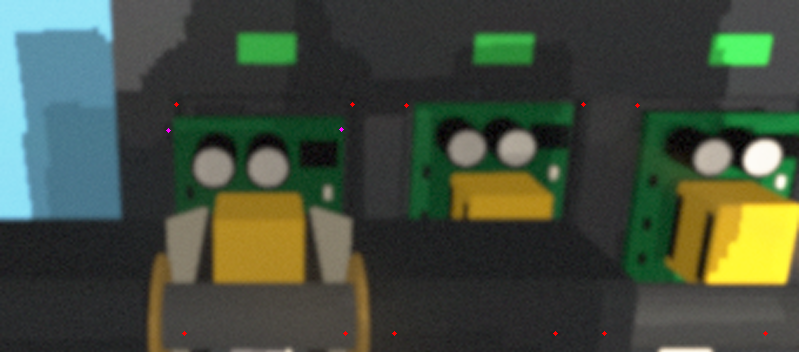

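Pockets 1 (middle) and 2 (right) hold boards B and A, with A about 2 mm further back than B. Board C is over pocket 0, so I'm correcting it and lowering.

Emit:
move_arm(deltas=[{"x": -0.0005, "y": 0.0024, "z": 0.002, "wx": 0, "wy": 0, "wz": 0, "hand": 0.0}, {"x": -0.0005, "y": 0.0024, "z": 0.002, "wx": 0, "wy": 0, "wz": 0, "hand": 0.0}, {"x": -0.0005, "y": 0.0024, "z": 0.008, "wx": 0, "wy": 0, "wz": 0, "hand": 0.0}, {"x": -0.0005, "y": 0.0024, "z": 0.014, "wx": 0, "wy": 0, "wz": 0, "hand": 0.0}, {"x": -0.0005, "y": 0.0024, "z": 0.014, "wx": 0, "wy": 0, "wz": 0, "hand": 0.0}, {"x": -0.0005, "y": 0.0024, "z": 0.014, "wx": 0, "wy": 0, "wz": 0, "hand": 0.0}])

```text
time: 19.52
tool_pos: [0.5046, 0.0741, 0.0437]
tool_rot: [3.142, -0.0, 3.102]
contact_force: [0.2, -0.4, -0.5]
opening: 0.0196
```

Emit:
move_arm(deltas=[{"x": 0, "y": 0, "z": 0, "wx": 0, "wy": 0, "wz": 0, "hand": 0.38}, {"x": 0, "y": 0, "z": 0, "wx": 0, "wy": 0, "wz": 0, "hand": 0.38}, {"x": 0, "y": 0, "z": 0, "wx": 0, "wy": 0, "wz": 0, "hand": 0.38}, {"x": 0, "y": 0, "z": -0.02, "wx": 0, "wy": 0, "wz": 0, "hand": 0.38}, {"x": 0, "y": 0, "z": -0.08, "wx": 0, "wy": 0, "wz": 0, "hand": 0.38}, {"x": 0, "y": 0, "z": -0.14, "wx": 0, "wy": 0, "wz": 0, "hand": 0}, {"x": 0, "y": 0, "z": -0.2, "wx": 0, "wy": 0, "wz": 0, "hand": 0}, {"x": 0, "y": 0, "z": -0.23, "wx": 0, "wy": 0, "wz": 0, "hand": 0}])

```text
time: 20.52
tool_pos: [0.5055, 0.0741, 0.2777]
tool_rot: [3.141, 0.005, 3.102]
contact_force: [-0.2, -1.2, -0.0]
opening: 0.0095
```

Run:
```python
from h import *
im=viewer.read_camera("side")[:,:,::-1]
cv2.imwrite("pics/s1.png",cv2.resize(im[110:220,225:365],(763,600),interpolation=cv2.INTER_CUBIC))
blocks(.057,"top")
print(monitor.observe()["tool_pos"],monitor.observe()["opening"])
```

```text
blk [ 0.9471 -0.3029] rect mm,deg [ 947.2 -302.5] [31.8 32.4] 0.7
blk [ 0.9462 -0.1004] rect mm,deg [ 944.7 -101.3] [31.8 38. ] 0.6
blk [ 9.466e-01 -5.000e-04] rect mm,deg [ 9.466e+02 -5.000e-01] [31.9 35.3] 0.7
blk [0.9462 0.0989] rect mm,deg [945.4  98.9] [31.9 35.7] 0.7
blk [0.9471 0.1988] rect mm,deg [947.4 199.7] [31.9 38.5] 0.7
blk [0.9465 0.2991] rect mm,deg [946.2 299.5] [32.  38.9] 0.7
blk [0.9469 0.3989] rect mm,deg [946.5 399.3] [28.8 38.4] 0.7
[0.50625922 0.07414754 0.27792707] 0.0025477181329082938
```

View pics/s1.png

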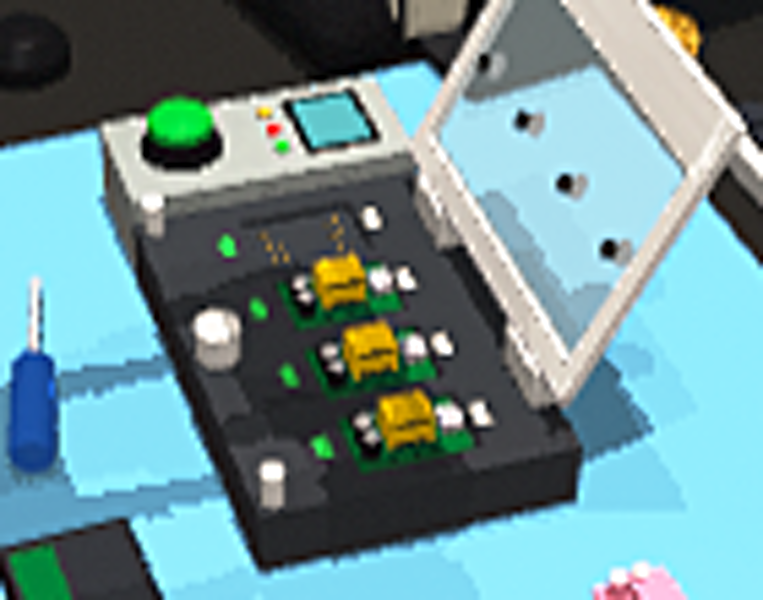

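All three boards look seated with their sockets towards the hinge, and the lid is still open. Now the lid: I'll put the shut fingers behind its edge at (0.679, 0.080).

Emit:
move_arm(deltas=[{"x": -0.173, "y": 0.0126, "z": 0, "wx": 0, "wy": 0, "wz": 0, "hand": 0}, {"x": -0.173, "y": 0.0126, "z": 0, "wx": 0, "wy": 0, "wz": 0, "hand": 0}, {"x": -0.173, "y": 0.0126, "z": 0, "wx": 0, "wy": 0, "wz": 0, "hand": 0}, {"x": -0.173, "y": 0.0126, "z": 0, "wx": 0, "wy": 0, "wz": 0, "hand": 0}, {"x": -0.173, "y": 0.0126, "z": 0, "wx": 0, "wy": 0, "wz": 0, "hand": 0}, {"x": -0.173, "y": 0.0126, "z": 0, "wx": 0, "wy": 0, "wz": 0, "hand": 0}])

```text
time: 21.38
tool_pos: [0.6771, 0.0799, 0.2748]
tool_rot: [3.142, 0.0, 3.102]
contact_force: [0.2, 0.8, 0.3]
opening: 0.0006
```

Run:
```python
from h import *
print(monitor.observe()["tool_pos"].round(4),monitor.observe()["tool_rot"].round(3))
im=viewer.read_camera("side")[:,:,::-1]
cv2.imwrite("pics/s2.png",cv2.resize(im[40:220,225:435],(700,600),interpolation=cv2.INTER_CUBIC))
e=[.654,.0795,.211]
print("pred edge px side crop",(proj("side",e)-[225,40])*3.333,"tip",(proj("side",monitor.observe()["tool_pos"])-[225,40])*3.333)
print("pred corners",[(proj("side",[.657+s*.0044,.154+s*.115,.211])-[225,40])*3.333 for s in(-1,1)])
blocks(.057,"top")
```

```text
[0.6771 0.0799 0.2748] [3.142 0.    3.102]
pred edge px side crop [429.60227676 282.05284114] tip [467.46064608 202.3195447 ]
pred corners [array([452.54801974, 310.57908472]), array([337.2208627 , 165.92209605])]
blk [0.5028 0.0734] rect mm,deg [502.7  74. ] [25.7 19.3] 1.8
blk [ 0.9475 -0.3026] rect mm,deg [ 947.2 -302.3] [31.8 32.9] 0.7
blk [ 0.9458 -0.1008] rect mm,deg [ 944.7 -101.3] [31.8 38. ] 0.6
blk [ 9.466e-01 -5.000e-04] rect mm,deg [ 9.466e+02 -5.000e-01] [31.9 35.3] 0.7
blk [0.9461 0.3043] rect mm,deg [946.1 303.9] [32.  30.3] 0.7
blk [0.9469 0.3995] rect mm,deg [948.1 399.5] [32.  38.8] 0.7
```

View pics/s2.png

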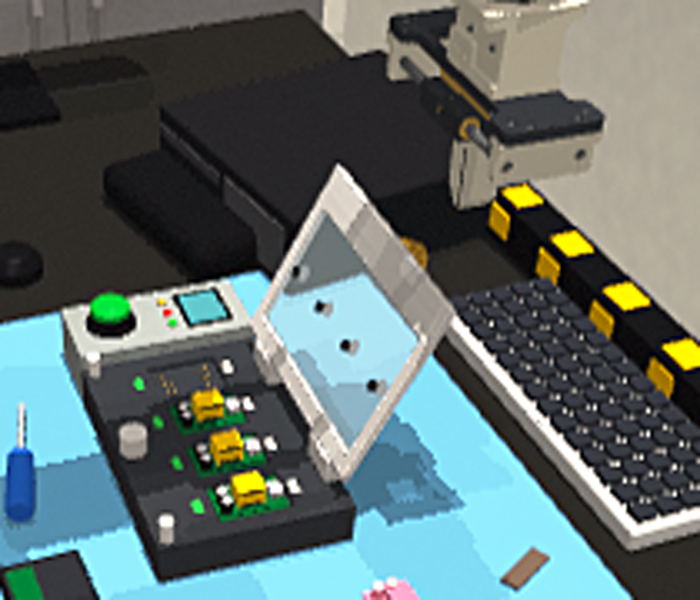

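The lid corners match the prediction at (452,311) and (338,166), and the fingers hover just behind the edge. Descending, then pulling.

Emit:
move_arm(deltas=[{"x": -0.002, "y": 0, "z": 0.03, "wx": 0, "wy": 0, "wz": 0, "hand": 0}, {"x": -0.002, "y": 0, "z": 0.06, "wx": 0, "wy": 0, "wz": 0, "hand": 0}, {"x": -0.002, "y": 0, "z": 0.097, "wx": 0, "wy": 0, "wz": 0, "hand": 0}, {"x": -0.002, "y": 0, "z": 0.097, "wx": 0, "wy": 0, "wz": 0, "hand": 0}, {"x": -0.002, "y": 0, "z": 0.097, "wx": 0, "wy": 0, "wz": 0, "hand": 0}, {"x": 0.005, "y": 0, "z": 0.097, "wx": 0, "wy": 0, "wz": 0, "hand": 0}, {"x": 0.015, "y": 0, "z": 0.097, "wx": 0, "wy": 0, "wz": 0, "hand": 0}, {"x": 0.025, "y": 0, "z": 0.097, "wx": 0, "wy": 0, "wz": 0, "hand": 0}])

```text
time: 22.48
tool_pos: [0.6537, 0.0808, 0.1788]
tool_rot: [3.141, 0.005, 3.102]
contact_force: [4.7, 0.1, 2.8]
opening: 0.0001
```

Emit:
move_arm(deltas=[{"x": 0.01, "y": 0, "z": 0, "wx": 0, "wy": 0, "wz": 0, "hand": 0}, {"x": 0.02, "y": 0, "z": 0, "wx": 0, "wy": 0, "wz": 0, "hand": 0}, {"x": 0.03, "y": 0, "z": 0, "wx": 0, "wy": 0, "wz": 0, "hand": 0}, {"x": 0.04, "y": 0, "z": 0, "wx": 0, "wy": 0, "wz": 0, "hand": 0}, {"x": 0.05, "y": 0, "z": 0, "wx": 0, "wy": 0, "wz": 0, "hand": 0}, {"x": 0.06, "y": 0, "z": 0, "wx": 0, "wy": 0, "wz": 0, "hand": 0}, {"x": 0.07, "y": 0, "z": 0, "wx": 0, "wy": 0, "wz": 0, "hand": 0}, {"x": 0.08, "y": 0, "z": 0, "wx": 0, "wy": 0, "wz": 0, "hand": 0}])

```text
time: 23.48
tool_pos: [0.5724, 0.084, 0.1767]
tool_rot: [-3.142, -0.001, 3.102]
contact_force: [2.1, -0.0, -0.9]
opening: 0.0001
```

Emit:
move_arm(deltas=[{"x": 0.01, "y": 0, "z": 0, "wx": 0, "wy": 0, "wz": 0, "hand": 0}, {"x": 0.02, "y": 0, "z": 0, "wx": 0, "wy": 0, "wz": 0, "hand": 0}, {"x": 0.03, "y": 0, "z": 0, "wx": 0, "wy": 0, "wz": 0, "hand": 0}, {"x": 0.04, "y": 0, "z": 0, "wx": 0, "wy": 0, "wz": 0, "hand": 0}, {"x": 0.05, "y": 0, "z": 0, "wx": 0, "wy": 0, "wz": 0, "hand": 0}, {"x": 0.05, "y": 0, "z": 0, "wx": 0, "wy": 0, "wz": 0, "hand": 0}, {"x": 0.05, "y": 0, "z": 0, "wx": 0, "wy": 0, "wz": 0, "hand": 0}, {"x": 0.05, "y": 0, "z": 0, "wx": 0, "wy": 0, "wz": 0, "hand": 0}])

```text
time: 24.48
tool_pos: [0.5235, 0.0859, 0.177]
tool_rot: [3.142, 0.0, 3.102]
contact_force: [0.5, -0.4, -0.2]
opening: 0.0005
```

Emit:
move_arm(deltas=[{"x": 0, "y": 0, "z": -0.05, "wx": 0, "wy": 0, "wz": 0, "hand": 0}, {"x": 0.095, "y": 0.0735, "z": -0.05, "wx": 0, "wy": 0, "wz": -40, "hand": 0.6}, {"x": 0.095, "y": 0.0735, "z": -0.05, "wx": 0, "wy": 0, "wz": -93, "hand": 0.6}, {"x": 0.095, "y": 0.0735, "z": -0.05, "wx": 0, "wy": 0, "wz": -93, "hand": 0.6}, {"x": 0.095, "y": 0.0735, "z": -0.05, "wx": 0, "wy": 0, "wz": -93, "hand": 0.6}, {"x": 0.095, "y": 0.0735, "z": -0.05, "wx": 0, "wy": 0, "wz": -93, "hand": 0.6}, {"x": 0.095, "y": 0.0735, "z": -0.05, "wx": 0, "wy": 0, "wz": -93, "hand": 0.6}, {"x": 0.095, "y": 0.0735, "z": -0.05, "wx": 0, "wy": 0, "wz": -93, "hand": 0.6}])

```text
time: 25.48
tool_pos: [0.4314, 0.1632, 0.227]
tool_rot: [-3.142, 0.0, -1.863]
contact_force: [-0.0, 0.7, 0.3]
opening: 0.0548
```

Run:
```python
from h import *
s=monitor.observe();print(s["tool_pos"].round(4),np.degrees(s["qpos"]).round(1));to([.431,.163,.18],np.radians(271))
```

```text
[0.4314 0.1632 0.227 ] [  11.2   12.9   96.7    0.    70.4 -152.1]
shift [0.0003 0.0003 0.047 ] tcp [0.4314 0.1632 0.227 ]
rotvec deg [ -0.     0.   -17.72]
```

Emit:
move_arm(deltas=[{"x": 0, "y": 0, "z": 0.02, "wx": 0, "wy": 0, "wz": -14, "hand": 0.6}, {"x": 0, "y": 0, "z": 0.047, "wx": 0, "wy": 0, "wz": -14, "hand": 0.6}, {"x": 0, "y": 0, "z": 0.047, "wx": 0, "wy": 0, "wz": -14, "hand": 0.6}, {"x": 0, "y": 0, "z": 0.047, "wx": 0, "wy": 0, "wz": -14, "hand": 0.6}, {"x": 0, "y": 0, "z": 0.047, "wx": 0, "wy": 0, "wz": -14, "hand": 0.6}, {"x": 0, "y": 0, "z": 0.047, "wx": 0, "wy": 0, "wz": -14, "hand": 0.6}, {"x": 0, "y": 0, "z": 0.047, "wx": 0, "wy": 0, "wz": -14, "hand": 0.6}, {"x": 0, "y": 0, "z": 0.047, "wx": 0, "wy": 0, "wz": -14, "hand": 0.6}])

```text
time: 26.48
tool_pos: [0.4313, 0.1632, 0.1801]
tool_rot: [-3.141, 0.0, -1.625]
contact_force: [-0.4, -0.5, -0.3]
opening: 0.0553
```

Run:
```python
from h import *
s=monitor.observe();print(s["tool_pos"].round(4),np.degrees(s["qpos"]).round(1))
p=viewer.camera_params("wrist");im=viewer.read_camera("wrist");cv2.imwrite("pics/w7full.png",im[:,:,::-1])
si=viewer.read_camera("side")
h=cv2.cvtColor(im,cv2.COLOR_RGB2HSV);m=cv2.inRange(h,(12,90,60),(26,255,255));n,l,st,c=cv2.connectedComponentsWithStats(m)
for i in range(1,n):
    if st[i,4]>200:print(st[i],c[i].round(1),ray("wrist",*c[i],.10,p).round(4))
print("exp knob top px",proj("wrist",[.431,.163,.10],p))
a=cv2.resize(im[:,:,::-1],(480,360));b=cv2.resize(si[110:230,225:385,::-1],(480,360),interpolation=cv2.INTER_CUBIC)
cv2.imwrite("pics/c7.png",cv2.resize(np.hstack([a,b]),(800,300)))
```

```text
[0.4313 0.1632 0.1801] [  11.2   15.6  101.1    0.    63.3 -165.7]
[ 260  194   37   40 1118] [278.1 213.5] [0.4319 0.1622 0.1   ]
[165 258  21  54 634] [173.1 284.6] [0.5264 0.2215 0.1   ]
[375 258  20  54 624] [386.3 284.7] [0.3416 0.2316 0.1   ]
[ 191  321  323   11 2285] [381.  327.3] [0.3447 0.2745 0.1   ]
exp knob top px [279.20484613 214.31523023]
```

View pics/c7.png

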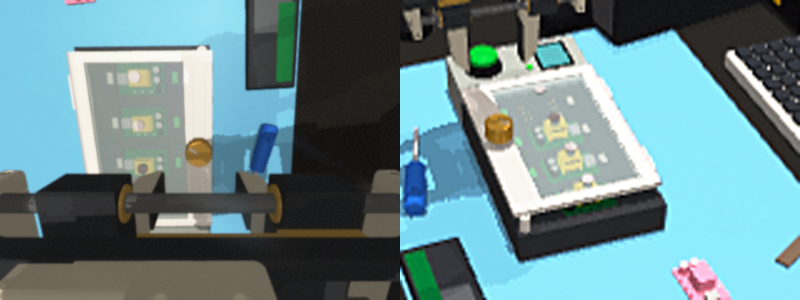

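The lid looks shut, and the knob is at (0.432, 0.162) as expected. Going down to grip it.

Emit:
move_arm(deltas=[{"x": 0, "y": 0, "z": 0.05, "wx": 0, "wy": 0, "wz": 0, "hand": 0.6}, {"x": 0, "y": 0, "z": 0.098, "wx": 0, "wy": 0, "wz": 0, "hand": 0.6}, {"x": 0, "y": 0, "z": 0.098, "wx": 0, "wy": 0, "wz": 0, "hand": 0.6}, {"x": 0, "y": 0, "z": 0.098, "wx": 0, "wy": 0, "wz": 0, "hand": 0.6}, {"x": 0, "y": 0, "z": 0.098, "wx": 0, "wy": 0, "wz": 0, "hand": 0.0}, {"x": 0, "y": 0, "z": 0.098, "wx": 0, "wy": 0, "wz": 0, "hand": 0.0}, {"x": 0, "y": 0, "z": 0.098, "wx": 0, "wy": 0, "wz": 0, "hand": 0.0}, {"x": 0, "y": 0, "z": 0.098, "wx": 0, "wy": 0, "wz": 0, "hand": 0.0}], grip_force=30)

```text
time: 27.58
tool_pos: [0.4328, 0.1633, 0.0828]
tool_rot: [-3.138, 0.001, -1.625]
contact_force: [3.5, -0.8, 2.7]
opening: 0.0289
```

Emit:
move_arm(deltas=[{"x": 0, "y": 0, "z": 0, "wx": 0, "wy": 0, "wz": 0, "hand": 0}, {"x": 0, "y": 0, "z": 0, "wx": 0, "wy": 0, "wz": 0, "hand": 0}])

```text
time: 27.82
tool_pos: [0.4327, 0.1633, 0.0827]
tool_rot: [-3.138, 0.001, -1.625]
contact_force: [4.7, -1.9, 4.8]
opening: 0.0294
```

Emit:
move_arm(deltas=[{"x": 0, "y": -0.0012, "z": 0.0001, "wx": 0, "wy": 0, "wz": 10, "hand": 0}, {"x": 0, "y": -0.0012, "z": 0.0002, "wx": 0, "wy": 0, "wz": 20, "hand": 0}, {"x": 0, "y": -0.0012, "z": 0.0003, "wx": 0, "wy": 0, "wz": 30, "hand": 0}, {"x": 0, "y": -0.0012, "z": 0.0004, "wx": 0, "wy": 0, "wz": 40, "hand": 0}, {"x": 0, "y": -0.0012, "z": 0.0005, "wx": 0, "wy": 0, "wz": 50, "hand": 0}, {"x": 0, "y": -0.0012, "z": 0.0006, "wx": 0, "wy": 0, "wz": 60, "hand": 0}, {"x": 0, "y": -0.0012, "z": 0.0007, "wx": 0, "wy": 0, "wz": 70, "hand": 0}, {"x": 0, "y": -0.0012, "z": 0.0008, "wx": 0, "wy": 0, "wz": 80, "hand": 0}])

```text
time: 28.82
tool_pos: [0.4329, 0.1633, 0.0819]
tool_rot: [3.141, 0.001, -3.026]
contact_force: [1.8, -0.7, 7.6]
opening: 0.0294
```

Run:
```python
from h import *
s=monitor.observe();print(s["tool_pos"].round(4),np.degrees(s["qpos"]).round(1),s["contact_force"],s["torque"],s["opening"])
```

```text
[0.4329 0.1633 0.0819] [ 11.2  23.6 108.    0.   48.3 -85.5] [ 1.79527758 -0.7247364   7.63938178] [ 0.05660622 -0.21130065  0.02125347] 0.029359651881968644
```

Emit:
move_arm(deltas=[{"x": 0, "y": 0, "z": 0.0001, "wx": 0, "wy": 0, "wz": 10, "hand": 0}, {"x": 0, "y": 0, "z": 0.0002, "wx": 0, "wy": 0, "wz": 20, "hand": 0}, {"x": 0, "y": 0, "z": 0.0003, "wx": 0, "wy": 0, "wz": 30, "hand": 0}, {"x": 0, "y": 0, "z": 0.0003, "wx": 0, "wy": 0, "wz": 40, "hand": 0}, {"x": 0, "y": 0, "z": 0.0004, "wx": 0, "wy": 0, "wz": 50, "hand": 0}, {"x": 0, "y": 0, "z": 0.0005, "wx": 0, "wy": 0, "wz": 60, "hand": 0}, {"x": 0, "y": 0, "z": 0.0006, "wx": 0, "wy": 0, "wz": 70, "hand": 0}, {"x": 0, "y": 0, "z": 0.0007, "wx": 0, "wy": 0, "wz": 80, "hand": 0}])

```text
time: 29.82
tool_pos: [0.4329, 0.1633, 0.0812]
tool_rot: [3.14, 0.0, 1.861]
contact_force: [1.6, 0.1, 6.2]
opening: 0.0292
```

Emit:
move_arm(deltas=[{"x": 0, "y": 0, "z": 0.0001, "wx": 0, "wy": 0, "wz": 10, "hand": 0}, {"x": 0, "y": 0, "z": 0.0002, "wx": 0, "wy": 0, "wz": 20, "hand": 0}, {"x": 0, "y": 0, "z": 0.0003, "wx": 0, "wy": 0, "wz": 30, "hand": 0}, {"x": 0, "y": 0, "z": 0.0003, "wx": 0, "wy": 0, "wz": 40, "hand": 0}, {"x": 0, "y": 0, "z": 0.0004, "wx": 0, "wy": 0, "wz": 50, "hand": 0}, {"x": 0, "y": 0, "z": 0.0005, "wx": 0, "wy": 0, "wz": 60, "hand": 0}, {"x": 0, "y": 0, "z": 0.0006, "wx": 0, "wy": 0, "wz": 70, "hand": 0}, {"x": 0, "y": 0, "z": 0.0007, "wx": 0, "wy": 0, "wz": 80, "hand": 0}])

```text
time: 30.82
tool_pos: [0.4329, 0.1633, 0.0805]
tool_rot: [3.141, -0.001, 0.464]
contact_force: [1.4, -0.4, 6.7]
opening: 0.0294
```

Emit:
move_arm(deltas=[{"x": 0, "y": 0, "z": 0.0001, "wx": 0, "wy": 0, "wz": 10, "hand": 0}, {"x": 0, "y": 0, "z": 0.0002, "wx": 0, "wy": 0, "wz": 20, "hand": 0}, {"x": 0, "y": 0, "z": 0.0003, "wx": 0, "wy": 0, "wz": 30, "hand": 0}, {"x": 0, "y": 0, "z": 0.0003, "wx": 0, "wy": 0, "wz": 40, "hand": 0}, {"x": 0, "y": 0, "z": 0.0004, "wx": 0, "wy": 0, "wz": 50, "hand": 0}, {"x": 0, "y": 0, "z": 0.0005, "wx": 0, "wy": 0, "wz": 60, "hand": 0}, {"x": 0, "y": 0, "z": 0.0006, "wx": 0, "wy": 0, "wz": 70, "hand": 0}, {"x": 0, "y": 0, "z": 0.0007, "wx": 0, "wy": 0, "wz": 80, "hand": 0}])

```text
time: 31.82
tool_pos: [0.4328, 0.1633, 0.0797]
tool_rot: [-3.14, -0.0, -0.932]
contact_force: [1.4, -0.0, 6.5]
opening: 0.0293
```

Emit:
move_arm(deltas=[{"x": 0, "y": 0, "z": 0, "wx": 0, "wy": 0, "wz": 0, "hand": 0}, {"x": 0, "y": 0, "z": 0, "wx": 0, "wy": 0, "wz": 0, "hand": 0.55}, {"x": 0, "y": 0, "z": 0, "wx": 0, "wy": 0, "wz": 0, "hand": 0.55}, {"x": 0, "y": 0, "z": 0, "wx": 0, "wy": 0, "wz": 0, "hand": 0.55}, {"x": 0, "y": 0, "z": 0, "wx": 0, "wy": 0, "wz": 0, "hand": 0.55}])

```text
time: 32.45
tool_pos: [0.4321, 0.1631, 0.0789]
tool_rot: [3.141, 0.0, -0.926]
contact_force: [-0.5, 0.4, -0.9]
opening: 0.0504
```

Run:
```python
from h import *
s=monitor.observe();print(s["tool_pos"].round(4),s["tool_rot"].round(3),np.degrees(s["qpos"]).round(1),s["contact_force"],s["opening"])
```

```text
[0.4321 0.1631 0.0789] [ 3.141  0.    -0.926] [ 11.2  23.9 108.2   0.   48.  154.2] [-0.52982783  0.44405838 -0.87888015] 0.05040392267579131
```

Emit:
move_arm(deltas=[{"x": 0, "y": 0, "z": 0, "wx": 0, "wy": 0, "wz": -10, "hand": 0.55}, {"x": 0, "y": 0, "z": 0, "wx": 0, "wy": 0, "wz": -20, "hand": 0.55}, {"x": 0, "y": 0, "z": 0, "wx": 0, "wy": 0, "wz": -30, "hand": 0.55}, {"x": 0, "y": 0, "z": 0, "wx": 0, "wy": 0, "wz": -40, "hand": 0.55}, {"x": 0, "y": 0, "z": 0, "wx": 0, "wy": 0, "wz": -50, "hand": 0.55}, {"x": 0, "y": 0, "z": 0, "wx": 0, "wy": 0, "wz": -60, "hand": 0.55}, {"x": 0, "y": 0, "z": 0, "wx": 0, "wy": 0, "wz": -70, "hand": 0.55}, {"x": 0, "y": 0, "z": 0, "wx": 0, "wy": 0, "wz": -80, "hand": 0.55}])

```text
time: 33.45
tool_pos: [0.4323, 0.1631, 0.079]
tool_rot: [-3.141, 0.0, 0.476]
contact_force: [0.5, -1.3, 0.2]
opening: 0.0503
```

Emit:
move_arm(deltas=[{"x": 0, "y": 0, "z": 0, "wx": 0, "wy": 0, "wz": -10, "hand": 0.55}, {"x": 0, "y": 0, "z": 0, "wx": 0, "wy": 0, "wz": -20, "hand": 0.55}, {"x": 0, "y": 0, "z": 0, "wx": 0, "wy": 0, "wz": -30, "hand": 0.55}, {"x": 0, "y": 0, "z": 0, "wx": 0, "wy": 0, "wz": -40, "hand": 0.55}, {"x": 0, "y": 0, "z": 0, "wx": 0, "wy": 0, "wz": -50, "hand": 0.55}, {"x": 0, "y": 0, "z": 0, "wx": 0, "wy": 0, "wz": -60, "hand": 0.55}, {"x": 0, "y": 0, "z": 0, "wx": 0, "wy": 0, "wz": -70, "hand": 0.55}, {"x": 0, "y": 0, "z": 0, "wx": 0, "wy": 0, "wz": -80, "hand": 0.55}])

```text
time: 34.45
tool_pos: [0.4323, 0.1631, 0.079]
tool_rot: [-3.141, -0.0, 1.872]
contact_force: [-0.3, 0.5, 0.7]
opening: 0.0507
```

Emit:
move_arm(deltas=[{"x": 0, "y": 0, "z": 0, "wx": 0, "wy": 0, "wz": -10, "hand": 0.55}, {"x": 0, "y": 0, "z": 0, "wx": 0, "wy": 0, "wz": -20, "hand": 0.55}, {"x": 0, "y": 0, "z": 0, "wx": 0, "wy": 0, "wz": -30, "hand": 0.55}, {"x": 0, "y": 0, "z": 0, "wx": 0, "wy": 0, "wz": -40, "hand": 0.55}, {"x": 0, "y": 0, "z": 0, "wx": 0, "wy": 0, "wz": -50, "hand": 0.55}, {"x": 0, "y": 0, "z": 0, "wx": 0, "wy": 0, "wz": -60, "hand": 0.55}, {"x": 0, "y": 0, "z": 0, "wx": 0, "wy": 0, "wz": -70, "hand": 0.55}, {"x": 0, "y": 0, "z": 0, "wx": 0, "wy": 0, "wz": -80, "hand": 0.55}])

```text
time: 35.45
tool_pos: [0.4323, 0.1631, 0.079]
tool_rot: [3.142, -0.0, -3.015]
contact_force: [0.1, -0.1, -0.2]
opening: 0.0504
```

Emit:
move_arm(deltas=[{"x": 0, "y": 0, "z": 0, "wx": 0, "wy": 0, "wz": -10, "hand": 0.55}, {"x": 0, "y": 0, "z": 0, "wx": 0, "wy": 0, "wz": -20, "hand": 0.55}, {"x": 0, "y": 0, "z": 0, "wx": 0, "wy": 0, "wz": -30, "hand": 0.55}, {"x": 0, "y": 0, "z": 0, "wx": 0, "wy": 0, "wz": -40, "hand": 0.55}, {"x": 0, "y": 0, "z": 0, "wx": 0, "wy": 0, "wz": -50, "hand": 0.55}, {"x": 0, "y": 0, "z": 0, "wx": 0, "wy": 0, "wz": -60, "hand": 0.55}, {"x": 0, "y": 0, "z": 0, "wx": 0, "wy": 0, "wz": -70, "hand": 0.55}, {"x": 0, "y": 0, "z": 0, "wx": 0, "wy": 0, "wz": -80, "hand": 0.55}])

```text
time: 36.45
tool_pos: [0.4323, 0.1631, 0.079]
tool_rot: [3.141, -0.0, -1.619]
contact_force: [0.3, -0.7, 0.6]
opening: 0.0505
```

Emit:
move_arm(deltas=[{"x": 0, "y": 0, "z": 0, "wx": 0, "wy": 0, "wz": 0, "hand": 0.55}, {"x": 0, "y": 0, "z": 0, "wx": 0, "wy": 0, "wz": 0, "hand": 0}, {"x": 0, "y": 0, "z": 0, "wx": 0, "wy": 0, "wz": 0, "hand": 0}, {"x": 0, "y": 0, "z": 0, "wx": 0, "wy": 0, "wz": 0, "hand": 0}, {"x": 0, "y": 0, "z": 0, "wx": 0, "wy": 0, "wz": 0, "hand": 0}, {"x": 0, "y": 0, "z": 0, "wx": 0, "wy": 0, "wz": 0, "hand": 0}])

```text
time: 37.2
tool_pos: [0.4328, 0.1631, 0.0792]
tool_rot: [-3.141, 0.0, -1.625]
contact_force: [2.7, -0.2, -1.3]
opening: 0.0292
```

Run:
```python
from h import *
s=monitor.observe();print(s["tool_pos"].round(4),s["tool_rot"].round(3),np.degrees(s["qpos"]).round(1),s["contact_force"],s["opening"])
```

```text
[0.4328 0.1631 0.0792] [-3.141  0.    -1.625] [  11.1   23.9  108.1   -0.    48.  -165.8] [ 2.73065068 -0.23172681 -1.29496384] 0.02921163067960444
```

Second stroke and return.

Emit:
move_arm(deltas=[{"x": 0, "y": -0.0003, "z": 0.0001, "wx": 0, "wy": 0, "wz": 10, "hand": 0}, {"x": 0, "y": -0.0003, "z": 0.0002, "wx": 0, "wy": 0, "wz": 20, "hand": 0}, {"x": 0, "y": -0.0003, "z": 0.0003, "wx": 0, "wy": 0, "wz": 30, "hand": 0}, {"x": 0, "y": -0.0003, "z": 0.0003, "wx": 0, "wy": 0, "wz": 40, "hand": 0}, {"x": 0, "y": -0.0003, "z": 0.0004, "wx": 0, "wy": 0, "wz": 50, "hand": 0}, {"x": 0, "y": -0.0003, "z": 0.0005, "wx": 0, "wy": 0, "wz": 60, "hand": 0}, {"x": 0, "y": -0.0003, "z": 0.0006, "wx": 0, "wy": 0, "wz": 70, "hand": 0}, {"x": 0, "y": -0.0003, "z": 0.0007, "wx": 0, "wy": 0, "wz": 80, "hand": 0}])

```text
time: 38.2
tool_pos: [0.4327, 0.1633, 0.0784]
tool_rot: [3.141, 0.0, -3.027]
contact_force: [0.8, 2.1, 0.1]
opening: 0.0292
```

Emit:
move_arm(deltas=[{"x": 0, "y": 0, "z": 0.0001, "wx": 0, "wy": 0, "wz": 10, "hand": 0}, {"x": 0, "y": 0, "z": 0.0002, "wx": 0, "wy": 0, "wz": 20, "hand": 0}, {"x": 0, "y": 0, "z": 0.0003, "wx": 0, "wy": 0, "wz": 30, "hand": 0}, {"x": 0, "y": 0, "z": 0.0003, "wx": 0, "wy": 0, "wz": 40, "hand": 0}, {"x": 0, "y": 0, "z": 0.0004, "wx": 0, "wy": 0, "wz": 50, "hand": 0}, {"x": 0, "y": 0, "z": 0.0005, "wx": 0, "wy": 0, "wz": 60, "hand": 0}, {"x": 0, "y": 0, "z": 0.0006, "wx": 0, "wy": 0, "wz": 70, "hand": 0}, {"x": 0, "y": 0, "z": 0.0007, "wx": 0, "wy": 0, "wz": 80, "hand": 0}])

```text
time: 39.2
tool_pos: [0.4329, 0.1634, 0.0778]
tool_rot: [3.141, -0.0, 1.86]
contact_force: [1.4, 1.8, -1.4]
opening: 0.0292
```

Emit:
move_arm(deltas=[{"x": 0, "y": 0, "z": 0.0001, "wx": 0, "wy": 0, "wz": 10, "hand": 0}, {"x": 0, "y": 0, "z": 0.0002, "wx": 0, "wy": 0, "wz": 20, "hand": 0}, {"x": 0, "y": 0, "z": 0.0003, "wx": 0, "wy": 0, "wz": 30, "hand": 0}, {"x": 0, "y": 0, "z": 0.0003, "wx": 0, "wy": 0, "wz": 40, "hand": 0}, {"x": 0, "y": 0, "z": 0.0004, "wx": 0, "wy": 0, "wz": 50, "hand": 0}, {"x": 0, "y": 0, "z": 0.0005, "wx": 0, "wy": 0, "wz": 60, "hand": 0}, {"x": 0, "y": 0, "z": 0.0006, "wx": 0, "wy": 0, "wz": 70, "hand": 0}, {"x": 0, "y": 0, "z": 0.0007, "wx": 0, "wy": 0, "wz": 80, "hand": 0}])

```text
time: 40.2
tool_pos: [0.433, 0.1633, 0.0771]
tool_rot: [3.142, -0.001, 0.464]
contact_force: [2.1, 0.4, -0.9]
opening: 0.0293
```

Emit:
move_arm(deltas=[{"x": 0, "y": 0, "z": 0.0001, "wx": 0, "wy": 0, "wz": 10, "hand": 0}, {"x": 0, "y": 0, "z": 0.0002, "wx": 0, "wy": 0, "wz": 20, "hand": 0}, {"x": 0, "y": 0, "z": 0.0003, "wx": 0, "wy": 0, "wz": 30, "hand": 0}, {"x": 0, "y": 0, "z": 0.0003, "wx": 0, "wy": 0, "wz": 40, "hand": 0}, {"x": 0, "y": 0, "z": 0.0004, "wx": 0, "wy": 0, "wz": 50, "hand": 0}, {"x": 0, "y": 0, "z": 0.0005, "wx": 0, "wy": 0, "wz": 60, "hand": 0}, {"x": 0, "y": 0, "z": 0.0006, "wx": 0, "wy": 0, "wz": 70, "hand": 0}, {"x": 0, "y": 0, "z": 0.0007, "wx": 0, "wy": 0, "wz": 80, "hand": 0}])

```text
time: 41.2
tool_pos: [0.4329, 0.1631, 0.0763]
tool_rot: [-3.141, -0.0, -0.932]
contact_force: [2.1, -0.5, -1.1]
opening: 0.0289
```

Emit:
move_arm(deltas=[{"x": 0, "y": 0, "z": 0, "wx": 0, "wy": 0, "wz": 0, "hand": 0}, {"x": 0, "y": 0, "z": 0, "wx": 0, "wy": 0, "wz": 0, "hand": 0.55}, {"x": 0, "y": 0, "z": 0, "wx": 0, "wy": 0, "wz": 0, "hand": 0.55}, {"x": 0, "y": 0, "z": 0, "wx": 0, "wy": 0, "wz": 0, "hand": 0.55}, {"x": 0, "y": 0, "z": 0, "wx": 0, "wy": 0, "wz": 0, "hand": 0.55}])

```text
time: 41.82
tool_pos: [0.4326, 0.1631, 0.0763]
tool_rot: [3.141, 0.0, -0.926]
contact_force: [0.5, -0.0, 0.3]
opening: 0.0506
```

Emit:
move_arm(deltas=[{"x": 0, "y": 0, "z": 0, "wx": 0, "wy": 0, "wz": -10, "hand": 0.55}, {"x": 0, "y": 0, "z": 0, "wx": 0, "wy": 0, "wz": -20, "hand": 0.55}, {"x": 0, "y": 0, "z": 0, "wx": 0, "wy": 0, "wz": -30, "hand": 0.55}, {"x": 0, "y": 0, "z": 0, "wx": 0, "wy": 0, "wz": -40, "hand": 0.55}, {"x": 0, "y": 0, "z": 0, "wx": 0, "wy": 0, "wz": -50, "hand": 0.55}, {"x": 0, "y": 0, "z": 0, "wx": 0, "wy": 0, "wz": -60, "hand": 0.55}, {"x": 0, "y": 0, "z": 0, "wx": 0, "wy": 0, "wz": -70, "hand": 0.55}, {"x": 0, "y": 0, "z": 0, "wx": 0, "wy": 0, "wz": -80, "hand": 0.55}])

```text
time: 42.82
tool_pos: [0.4327, 0.1631, 0.0763]
tool_rot: [-3.141, 0.0, 0.476]
contact_force: [-0.1, -0.6, -0.1]
opening: 0.0508
```

Emit:
move_arm(deltas=[{"x": 0, "y": 0, "z": 0, "wx": 0, "wy": 0, "wz": -10, "hand": 0.55}, {"x": 0, "y": 0, "z": 0, "wx": 0, "wy": 0, "wz": -20, "hand": 0.55}, {"x": 0, "y": 0, "z": 0, "wx": 0, "wy": 0, "wz": -30, "hand": 0.55}, {"x": 0, "y": 0, "z": 0, "wx": 0, "wy": 0, "wz": -40, "hand": 0.55}, {"x": 0, "y": 0, "z": 0, "wx": 0, "wy": 0, "wz": -50, "hand": 0.55}, {"x": 0, "y": 0, "z": 0, "wx": 0, "wy": 0, "wz": -60, "hand": 0.55}, {"x": 0, "y": 0, "z": 0, "wx": 0, "wy": 0, "wz": -70, "hand": 0.55}, {"x": 0, "y": 0, "z": 0, "wx": 0, "wy": 0, "wz": -80, "hand": 0.55}])

```text
time: 43.82
tool_pos: [0.4327, 0.1631, 0.0763]
tool_rot: [-3.142, -0.0, 1.872]
contact_force: [-0.1, 0.2, 0.8]
opening: 0.0503
```

Emit:
move_arm(deltas=[{"x": 0, "y": 0, "z": 0, "wx": 0, "wy": 0, "wz": -10, "hand": 0.55}, {"x": 0, "y": 0, "z": 0, "wx": 0, "wy": 0, "wz": -20, "hand": 0.55}, {"x": 0, "y": 0, "z": 0, "wx": 0, "wy": 0, "wz": -30, "hand": 0.55}, {"x": 0, "y": 0, "z": 0, "wx": 0, "wy": 0, "wz": -40, "hand": 0.55}, {"x": 0, "y": 0, "z": 0, "wx": 0, "wy": 0, "wz": -50, "hand": 0.55}, {"x": 0, "y": 0, "z": 0, "wx": 0, "wy": 0, "wz": -60, "hand": 0.55}, {"x": 0, "y": 0, "z": 0, "wx": 0, "wy": 0, "wz": -70, "hand": 0.55}, {"x": 0, "y": 0, "z": 0, "wx": 0, "wy": 0, "wz": -80, "hand": 0.55}])

```text
time: 44.82
tool_pos: [0.4327, 0.1631, 0.0763]
tool_rot: [3.142, -0.0, -3.015]
contact_force: [-0.8, 0.4, 0.7]
opening: 0.0505
```

Emit:
move_arm(deltas=[{"x": 0, "y": 0, "z": 0, "wx": 0, "wy": 0, "wz": -10, "hand": 0.55}, {"x": 0, "y": 0, "z": 0, "wx": 0, "wy": 0, "wz": -20, "hand": 0.55}, {"x": 0, "y": 0, "z": 0, "wx": 0, "wy": 0, "wz": -30, "hand": 0.55}, {"x": 0, "y": 0, "z": 0, "wx": 0, "wy": 0, "wz": -40, "hand": 0.55}, {"x": 0, "y": 0, "z": 0, "wx": 0, "wy": 0, "wz": -50, "hand": 0.55}, {"x": 0, "y": 0, "z": 0, "wx": 0, "wy": 0, "wz": -60, "hand": 0.55}, {"x": 0, "y": 0, "z": 0, "wx": 0, "wy": 0, "wz": -70, "hand": 0.55}, {"x": 0, "y": 0, "z": 0, "wx": 0, "wy": 0, "wz": -80, "hand": 0.55}])

```text
time: 45.82
tool_pos: [0.4327, 0.1631, 0.0763]
tool_rot: [3.141, 0.0, -1.618]
contact_force: [0.0, 0.4, 0.6]
opening: 0.0505
```

Emit:
move_arm(deltas=[{"x": 0, "y": 0, "z": 0, "wx": 0, "wy": 0, "wz": 0, "hand": 0.55}, {"x": 0, "y": 0, "z": 0, "wx": 0, "wy": 0, "wz": 0, "hand": 0}, {"x": 0, "y": 0, "z": 0, "wx": 0, "wy": 0, "wz": 0, "hand": 0}, {"x": 0, "y": 0, "z": 0, "wx": 0, "wy": 0, "wz": 0, "hand": 0}, {"x": 0, "y": 0, "z": 0, "wx": 0, "wy": 0, "wz": 0, "hand": 0}, {"x": 0, "y": 0, "z": 0, "wx": 0, "wy": 0, "wz": 0, "hand": 0}])

```text
time: 46.58
tool_pos: [0.4328, 0.1631, 0.0763]
tool_rot: [-3.141, 0.0, -1.625]
contact_force: [1.3, 0.5, -0.3]
opening: 0.0289
```

Run:
```python
from h import *
s=monitor.observe();print(s["tool_pos"].round(4),s["tool_rot"].round(3),np.degrees(s["qpos"]).round(1),s["contact_force"],s["torque"],s["opening"])
```

```text
[0.4328 0.1631 0.0763] [-3.141  0.    -1.625] [  11.1   24.2  108.2    0.    47.6 -165.8] [ 1.32265028  0.50839748 -0.32095847] [ 0.01335141  0.01247071 -0.05991812] 0.02885253462985086
```

Emit:
move_arm(deltas=[{"x": 0, "y": 0, "z": 0.0001, "wx": 0, "wy": 0, "wz": 10, "hand": 0}, {"x": 0, "y": 0, "z": 0.0002, "wx": 0, "wy": 0, "wz": 20, "hand": 0}, {"x": 0, "y": 0, "z": 0.0003, "wx": 0, "wy": 0, "wz": 30, "hand": 0}, {"x": 0, "y": 0, "z": 0.0003, "wx": 0, "wy": 0, "wz": 40, "hand": 0}, {"x": 0, "y": 0, "z": 0.0004, "wx": 0, "wy": 0, "wz": 50, "hand": 0}, {"x": 0, "y": 0, "z": 0.0005, "wx": 0, "wy": 0, "wz": 60, "hand": 0}, {"x": 0, "y": 0, "z": 0.0006, "wx": 0, "wy": 0, "wz": 70, "hand": 0}, {"x": 0, "y": 0, "z": 0.0007, "wx": 0, "wy": 0, "wz": 80, "hand": 0}])

```text
time: 47.58
tool_pos: [0.4327, 0.1633, 0.0756]
tool_rot: [3.141, 0.0, -3.027]
contact_force: [-0.4, 1.3, -0.0]
opening: 0.0292
```

Emit:
move_arm(deltas=[{"x": 0, "y": 0, "z": 0.0001, "wx": 0, "wy": 0, "wz": 10, "hand": 0}, {"x": 0, "y": 0, "z": 0.0002, "wx": 0, "wy": 0, "wz": 20, "hand": 0}, {"x": 0, "y": 0, "z": 0.0003, "wx": 0, "wy": 0, "wz": 30, "hand": 0}, {"x": 0, "y": 0, "z": 0.0003, "wx": 0, "wy": 0, "wz": 40, "hand": 0}, {"x": 0, "y": 0, "z": 0.0004, "wx": 0, "wy": 0, "wz": 50, "hand": 0}, {"x": 0, "y": 0, "z": 0.0005, "wx": 0, "wy": 0, "wz": 60, "hand": 0}, {"x": 0, "y": 0, "z": 0.0006, "wx": 0, "wy": 0, "wz": 70, "hand": 0}, {"x": 0, "y": 0, "z": 0.0007, "wx": 0, "wy": 0, "wz": 80, "hand": 0}])

```text
time: 48.58
tool_pos: [0.4329, 0.1634, 0.0749]
tool_rot: [3.141, -0.0, 1.86]
contact_force: [0.5, 1.4, -0.5]
opening: 0.029
```

Emit:
move_arm(deltas=[{"x": 0, "y": 0, "z": 0.0001, "wx": 0, "wy": 0, "wz": 10, "hand": 0}, {"x": 0, "y": 0, "z": 0.0002, "wx": 0, "wy": 0, "wz": 20, "hand": 0}, {"x": 0, "y": 0, "z": 0.0003, "wx": 0, "wy": 0, "wz": 30, "hand": 0}, {"x": 0, "y": 0, "z": 0.0003, "wx": 0, "wy": 0, "wz": 40, "hand": 0}, {"x": 0, "y": 0, "z": 0.0004, "wx": 0, "wy": 0, "wz": 50, "hand": 0}])

```text
time: 49.2
tool_pos: [0.433, 0.1634, 0.0745]
tool_rot: [3.141, -0.001, 0.988]
contact_force: [2.1, 1.1, -0.6]
opening: 0.029
```

Run:
```python
from h import *
s=monitor.observe();print(s["tool_pos"].round(4),s["tool_rot"].round(3),np.degrees(s["qpos"]).round(1),s["contact_force"],s["torque"],s["opening"],s["joint_efforts"][5])
```

```text
[0.433  0.1634 0.0745] [ 3.141e+00 -1.000e-03  9.880e-01] [ 11.2  24.3 108.3   0.   47.3  44.5] [ 2.09321597  1.10749283 -0.64446737] [ 0.06890997 -0.08014541  0.06851271] 0.02900460300541945 -1.7977949604392052
```

Emit:
move_arm(deltas=[{"x": 0, "y": 0, "z": 0.0001, "wx": 0, "wy": 0, "wz": 8, "hand": 0}, {"x": 0, "y": 0, "z": 0.0002, "wx": 0, "wy": 0, "wz": 16, "hand": 0}, {"x": 0, "y": 0, "z": 0.0002, "wx": 0, "wy": 0, "wz": 24, "hand": 0}, {"x": 0, "y": 0, "z": 0.0002, "wx": 0, "wy": 0, "wz": 24, "hand": 0}])

```text
time: 49.7
tool_pos: [0.4328, 0.1632, 0.0744]
tool_rot: [3.141, -0.0, 0.577]
contact_force: [0.6, -0.6, 0.6]
opening: 0.0291
```

```bash
cat > st.py <<'E'
from h import *
s=monitor.observe();print(s["tool_pos"].round(4),np.degrees(s["qpos"][5]).round(2),s["contact_force"].round(2),s["torque"].round(3),s["opening"],s["joint_efforts"][5].round(3))
E
python3 st.py
```

```text
[0.4328 0.1632 0.0744] 68.11 [ 0.63 -0.58  0.64] [-0.106  0.151  0.514] 0.0290528325780299 1.283
```

Emit:
move_arm(deltas=[{"x": 0, "y": 0, "z": 0.0001, "wx": 0, "wy": 0, "wz": 8, "hand": 0}, {"x": 0, "y": 0, "z": 0.0002, "wx": 0, "wy": 0, "wz": 16, "hand": 0}, {"x": 0, "y": 0, "z": 0.0002, "wx": 0, "wy": 0, "wz": 24, "hand": 0}, {"x": 0, "y": 0, "z": 0.0002, "wx": 0, "wy": 0, "wz": 24, "hand": 0}])

```text
time: 50.2
tool_pos: [0.4328, 0.1632, 0.0743]
tool_rot: [-3.141, -0.0, 0.16]
contact_force: [-0.7, 0.1, 4.3]
opening: 0.0291
```

```bash
python3 st.py
```

```text
[0.4328 0.1632 0.0743] 92.0 [-0.65  0.13  4.31] [0.026 0.247 0.382] 0.029132140097866358 1.093
```

The torque jumped from 0.07 to 0.5 N·m at about 870° of turn, so the screw is on its stop. Releasing it and moving over the plunger with the fingers shut.

Emit:
move_arm(deltas=[{"x": 0, "y": 0, "z": 0, "wx": 0, "wy": 0, "wz": 0, "hand": 0.6}, {"x": 0, "y": 0, "z": 0, "wx": 0, "wy": 0, "wz": 0, "hand": 0.6}, {"x": 0, "y": 0, "z": 0, "wx": 0, "wy": 0, "wz": 0, "hand": 0.6}, {"x": 0, "y": 0, "z": 0, "wx": 0, "wy": 0, "wz": 0, "hand": 0.6}, {"x": 0, "y": 0, "z": -0.05, "wx": 0, "wy": 0, "wz": 0, "hand": 0.6}, {"x": 0, "y": 0, "z": -0.09, "wx": 0, "wy": 0, "wz": 0, "hand": 0.6}, {"x": 0, "y": 0, "z": -0.09, "wx": 0, "wy": 0, "wz": 0, "hand": 0}, {"x": 0, "y": 0, "z": -0.09, "wx": 0, "wy": 0, "wz": 0, "hand": 0}])

```text
time: 51.2
tool_pos: [0.4322, 0.163, 0.1635]
tool_rot: [-3.142, 0.001, 0.156]
contact_force: [0.4, -0.6, 0.2]
opening: 0.0394
```

Emit:
move_arm(deltas=[{"x": 0.0577, "y": -0.1538, "z": -0.02, "wx": 0, "wy": 0, "wz": 0, "hand": 0}, {"x": 0.0577, "y": -0.1538, "z": -0.02, "wx": 0, "wy": 0, "wz": 0, "hand": 0}, {"x": 0.0577, "y": -0.1538, "z": -0.02, "wx": 0, "wy": 0, "wz": 0, "hand": 0}, {"x": 0.0577, "y": -0.1538, "z": -0.02, "wx": 0, "wy": 0, "wz": 0, "hand": 0}, {"x": 0.0577, "y": -0.1538, "z": -0.02, "wx": 0, "wy": 0, "wz": 0, "hand": 0}, {"x": 0.0577, "y": -0.1538, "z": -0.02, "wx": 0, "wy": 0, "wz": 0, "hand": 0}])

```text
time: 51.95
tool_pos: [0.4656, 0.3227, 0.1835]
tool_rot: [3.141, 0.002, 0.154]
contact_force: [0.1, -0.1, -0.4]
opening: 0.0003
```

Run:
```python
from h import *
to([.465,.325,.09]);s=monitor.observe();print(s["contact_force"],s["tool_rot"])
p=viewer.camera_params("wrist");im=viewer.read_camera("wrist")
h=cv2.cvtColor(im,cv2.COLOR_RGB2HSV);m=cv2.inRange(h,(45,120,40),(80,255,255));n,l,st,c=cv2.connectedComponentsWithStats(m)
for i in range(1,n):
    if st[i,4]>200:print("wrist",st[i],ray("wrist",*c[i],.078,p).round(4))
si=viewer.read_camera("side")[:,:,::-1]
cv2.imwrite("pics/s8.png",cv2.resize(np.hstack([cv2.resize(im[:,:,::-1],(480,360)),cv2.resize(si[120:210,245:365],(480,360),interpolation=cv2.INTER_CUBIC)]),(800,300)))
```

```text
shift [-0.     -0.0025  0.0935] tcp [0.4656 0.3227 0.1835]
[ 0.1037874  -0.08111239 -0.36300921] [3.14090852e+00 1.53089074e-03 1.54450958e-01]
wrist [ 253  185   45   42 1429] [0.4662 0.3283 0.078 ]
```

View pics/s8.png

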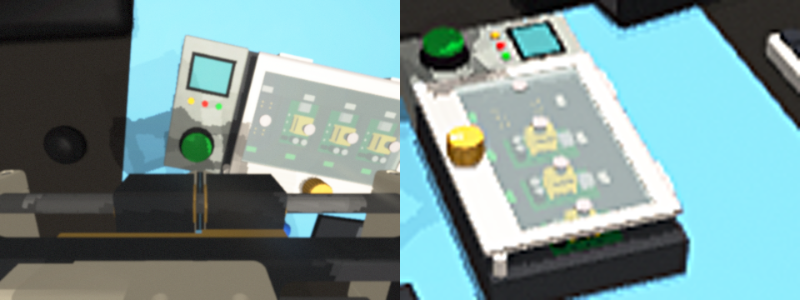

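The lid is flat, the knob sits low on it and the plunger is under the fingers. Pressing step by step.

Emit:
move_arm(deltas=[{"x": 0, "y": -0.002, "z": 0.05, "wx": 0, "wy": 0, "wz": 0, "hand": 0}, {"x": 0, "y": -0.002, "z": 0.097, "wx": 0, "wy": 0, "wz": 0, "hand": 0}, {"x": 0, "y": -0.002, "z": 0.097, "wx": 0, "wy": 0, "wz": 0, "hand": 0}, {"x": 0, "y": -0.002, "z": 0.097, "wx": 0, "wy": 0, "wz": 0, "hand": 0}, {"x": 0, "y": -0.002, "z": 0.105, "wx": 0, "wy": 0, "wz": 0, "hand": 0}, {"x": 0, "y": -0.002, "z": 0.111, "wx": 0, "wy": 0, "wz": 0, "hand": 0}, {"x": 0, "y": -0.002, "z": 0.111, "wx": 0, "wy": 0, "wz": 0, "hand": 0}])

```text
time: 52.92
tool_pos: [0.4667, 0.3265, 0.0739]
tool_rot: [-3.141, -0.003, 0.156]
contact_force: [3.1, 1.0, 4.6]
opening: 0.0004
```

Emit:
move_arm(deltas=[{"x": 0, "y": 0, "z": 0.002, "wx": 0, "wy": 0, "wz": 0, "hand": 0}, {"x": 0, "y": 0, "z": 0.002, "wx": 0, "wy": 0, "wz": 0, "hand": 0}])

```text
time: 53.18
tool_pos: [0.4665, 0.3264, 0.0718]
tool_rot: [-3.141, -0.002, 0.156]
contact_force: [3.6, 1.9, 5.5]
opening: 0.0003
```

```bash
python3 st.py
```

```text
[0.4665 0.3264 0.0718] 108.35 [3.59 1.89 5.52] [ 0.186 -0.498 -0.004] 0.00025042387599134527 -0.004
```

Emit:
move_arm(deltas=[{"x": 0, "y": 0, "z": 0.002, "wx": 0, "wy": 0, "wz": 0, "hand": 0}, {"x": 0, "y": 0, "z": 0.002, "wx": 0, "wy": 0, "wz": 0, "hand": 0}, {"x": 0, "y": 0, "z": 0.003, "wx": 0, "wy": 0, "wz": 0, "hand": 0}, {"x": 0, "y": 0, "z": 0.003, "wx": 0, "wy": 0, "wz": 0, "hand": 0}])

```text
time: 53.68
tool_pos: [0.4666, 0.3265, 0.0699]
tool_rot: [-3.141, -0.003, 0.156]
contact_force: [1.1, -0.4, 12.5]
opening: 0.0006
```

```bash
python3 st.py
```

```text
[0.4666 0.3265 0.0699] 108.35 [ 1.08 -0.45 12.51] [-0.058 -0.09  -0.015] 0.000568373789365725 -0.002
```

The force is 12.5 N with the tip at z = 0.070, so the plunger is on its stop. Lifting clear.

Emit:
move_arm(deltas=[{"x": 0, "y": 0, "z": 0, "wx": 0, "wy": 0, "wz": 0, "hand": 0}, {"x": 0, "y": 0, "z": 0, "wx": 0, "wy": 0, "wz": 0, "hand": 0}, {"x": 0, "y": 0, "z": -0.05, "wx": 0, "wy": 0, "wz": 0, "hand": 0}, {"x": 0, "y": 0, "z": -0.11, "wx": 0, "wy": 0, "wz": 0, "hand": 0}, {"x": -0.1, "y": -0.05, "z": -0.16, "wx": 0, "wy": 0, "wz": 0, "hand": 0}, {"x": -0.2, "y": -0.05, "z": -0.18, "wx": 0, "wy": 0, "wz": 0, "hand": 0}, {"x": -0.2, "y": -0.05, "z": -0.18, "wx": 0, "wy": 0, "wz": 0, "hand": 0}, {"x": -0.2, "y": -0.05, "z": -0.18, "wx": 0, "wy": 0, "wz": 0, "hand": 0}])

```text
time: 54.68
tool_pos: [0.2567, 0.3434, 0.2482]
tool_rot: [3.141, 0.002, 0.157]
contact_force: [1.2, 0.2, 0.6]
opening: 0.0007
```

```bash
python3 st.py
python3 - <<'E'
from h import *
si=viewer.read_camera("side")[:,:,::-1];tp=viewer.read_camera("top")[:,:,::-1]
cv2.imwrite("pics/end.png",np.hstack([cv2.resize(tp[95:225,125:385],(400,300),interpolation=cv2.INTER_CUBIC),cv2.resize(si[110:230,235:395],(400,300),interpolation=cv2.INTER_CUBIC)]))
E
```

```text
[0.2567 0.3434 0.2482] 123.91 [1.2  0.23 0.58] [-0.044  0.118  0.035] 0.0006541178735228139 -0.371
```

View pics/end.png

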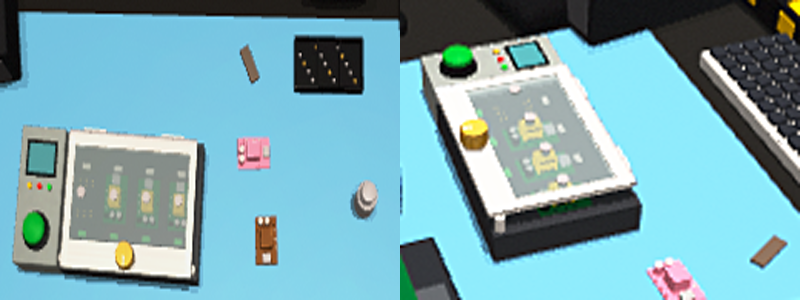

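The lid is shut over three boards, the plunger is back up, and the weight and look-alikes are untouched. The arm is clear, so I'm handing in.

```bash
python3 -c "
from cell import robot
print(robot.hand_in())"
```

```text
the job is handed in; nothing more can be done
None
```

The job is handed in, at about 55 s of the 210 s allowed; `hand_in` gave no verdict. All three boards on the mat are in pockets 0, 1 and 2 with their sockets towards the hinge. The lid was then shut, the lock screw turned home, and the plunger pushed in and released.

**Checks that agreed**
- **Lid and weight:** the last pictures show the lid shut over three boards. The weight stands where it was, and the pink and brown look-alikes on the mat were left alone.
- **Lock screw:** the turning torque jumped from 0.07 to 0.5 N·m at about 870° of turn. That is the hard stop.
- **Plunger:** it bottomed at 12.5 N with the fingertips at 70 mm, which is 12 mm of travel. It looks fully up again in the last picture.

**Checks that were less certain**
- **Board in pocket 2:** it moved about 2 mm within its pocket after I set it down. It still looked seated, and the lid closed over it.
- **Camera agreement:** the top and wrist cameras differed by 2–3 mm at the jig. I settled that by comparing each held board with the pocket edges just above the deck.
- **Screw angle and lid angle:** I had no direct reading of either, only torque and pictures.

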